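# Put the indexing wheel in gear and lock it

### The arm

A 7-joint arm with a two-finger parallel gripper is mounted at the origin on a cart in front of the work surface, level with it; the furniture and walls round the work are solid. World frame = base frame: x ahead of the robot, y to its left, z up, the work surface at z = 0. Lengths are in m, angles in rad, forces in N, time in s.
With the tool pointing down it reaches from about 0.4 to 0.875 m from the base axis. Payload 19.3 kg.
Tool frame: the origin (TCP) lies at the very end of the fingers, on their centre line; the grasp point (between the pads) lies 19 mm behind it; y points along the fingers, x is the direction in which the jaws open and shut, and the axes are right-handed (so a half turn about y gives the same grasp; the last joint's range is limited). The gripper opens to 85 mm and grips with 20 to 120 N. Pads are 22 mm wide; open, the fingers measure 114 mm over their backs; the gripper's body (76 mm by 85 mm) begins 54 mm behind the grasp point. The pads swing forward as they close: fully open they stand 13 mm farther back than shut.
Start: joints at [-1.18, 0.521, -0.036, 1.599, 0.021, 1.021, -0.113], TCP at [0.278, 0.56, 0.231] pointing down, gripper open.
Joint ranges: [-2.91, 2.91], [-0.3, 2.13], [-1.5, 1.42], [0.17, 2.43], [-1.26, 4.41], [0.16, 1.93], [-2.52, 2.52]. Speed limits (rad/s): [1.89, 1.89, 2.39, 2.39, 3.01, 3.01, 3.01].

### API

Orientations are given as [roll, pitch, yaw] about the fixed x, y, z axes, in that order (R = Rz(yaw) Ry(pitch) Rx(roll)).
In Python, from workcell import bot gives the robot as it stands. The module is installed in compiled form; this text tells all that it offers.
- The arm moves only by the shell command python3 -m crank 'ROWS' [FORCE]. ROWS is JSON, a list of rows, each an object of numbers: "hand": the closure, from 0 (fully open) to 1 (shut); "dx", "dy", "dz": the shift along the tool's x, y, z in mm; "yaw": the turn about the tool's y in rad. In form: [{"hand": .., "dx": .., "dy": .., "dz": .., "yaw": ..}, ...]. A call has 1 to 12 rows; each row is the pose to reach, as a shift and turn from the pose commanded when the call began, along the tool's axes at that moment; what a row does not reach only later rows make up. A row lasts 1/12 s, in which the tool goes at most 41.7 mm and 7.16 degrees, less where a joint would pass 70% of its speed; a pose out of reach is approached as far as the arm can. A call with a gripper value outside its range is refused whole. The fingers move at their own pace and stop on an object; FORCE is the grip in N (left out, the last holds). Time passes only in rows, so rows that repeat a pose let the fingers close. It gives the time, the measured TCP pose, the force and the opening at its end, in the units of the state.
- bot.observe(): the state, without advancing time (a new reading comes with each control period).
- bot.grab_frame(name): name is "side" or "top"; returns the picture (384x512x3 uint8, red, green, blue); there is no depth.
- bot.camera_info(name): a dict with "fx", "fy", "cx", "cy" (pixels), "rvec" (rotation vector, rad) and "tvec" (3), from world to camera coordinates, as OpenCV has them. Camera axes: x right, y down, z forward; pixel columns grow to the right and rows downward; lengths in m; the calibration is good to about 2 mm. A picture is of the moment at which its call begins. camera_info takes no time and is no camera call.
- bot.job_done(): hands the job in, once; it reports no verdict.
The state is a dict: "clock": time; "qpos": joint angles; "qd": joint speeds; "joint_efforts": joint torques, N m; "position": TCP position; "tool_rot": TCP orientation; "force": force on the tool from outside, world axes, zero at the start; "moment": the same for the moment, N m; "grip_width": finger opening in m.
Only numpy, scipy, OpenCV 4.12 (cv2) and the standard library are available. Lean on these libraries where they do the work, as an engineer would, in place of code of your own. Each camera call takes 0.05 s, during which the arm holds its last target.

### The job

Put the indexing wheel in gear: lift out the orange keeper block that holds the slide away from the toothed wheel, stand it on the open bench, and rock the wheel by its red crank peg until the slide's teeth drop into the gaps, then push the black knob fully home. Lock it by taking the keeper by its other two sides and standing it, a quarter turn round, on the base plate between the slide's arm and the rear post. Leave the jars, pots and clay animal where they are.

Things in the scene. Friction and masses are not known exactly. Their poses are not given: they have to be found in the camera images.
- machine: Green base plate of the hand indexing wheel, fixed to the bench, 190 x 235 x 16 mm; place and yaw vary. Origin at bench level; the plate reaches x -125 to 65, y -97 to 137 mm. The slide moves along the machine's y axis, +y towards the toothed wheel, whose spindle stands at x 0, y 75 mm. The slide's body and rails lie within 31 mm of x = 0, tops below 46 mm.
- slide (a joint): Steel slide, travel in m: 0 out, 0.018 fully home (hard stop). The keeper holds it at 0.001 at first. A spring (7 N when out, none when home) draws it in: keeper out, it stops at about 0.0065, tooth tip on tip; with the wheel's gaps before its two brass teeth it drops in by itself to about 0.012. The rest must be pushed at the knob (2 to 5 N); it then stays.
- spindle (a joint): Turn of the 16-toothed steel wheel (100 mm across) in rad, positive counter-clockwise from above, range -1 to 1; 1 to 2 N at the crank peg turns it. Gaps face the slide's teeth at 0 and every 0.393 rad either way, give or take 0.07; it starts about midway between two such places. In mesh it is held within a few hundredths of a rad.
- crossarm_top (a point): Middle of the top (80 mm above the bench) of the slide's cross arm, where it passes between the posts. The arm is a steel bar 16 mm thick along y, reaching from machine x -105 to -21 mm; it moves with the slide.
- front_post (a point): Middle of the top (80 mm above the bench) of the fixed green front post, 30 mm along x, 14 mm along y, on the wheel's side of the arm.
- rear_post (a point): Middle of the top (80 mm above the bench) of the fixed green rear post, 30 mm along x, 14 mm along y, behind the arm (-y).
- knob_top (a point): Centre of the top of the round black knob on the slide: 30 mm across, standing upright, its grip from 24 to 6 mm below this point, on a 16 mm stem; free all round above the slide's body (top of the body 46 mm below this point).
- crank_peg (a point): Centre of the top of the upright red crank peg, 14 mm across and 32 mm tall, standing on a crank arm 60 mm from the spindle axis, on the side away from the slide. It moves on a circle about point spindle_axis as the wheel turns.
- spindle_axis (a point): Point on the upright spindle axis, at the top of the small wooden head disc (58 mm above the bench). Fixed in the machine.
- keeper: Loose orange block, 36 mm (own x) by 50 mm (own y) by 60 mm tall, 0.15 kg. Origin: centre of its underside. It starts on the base plate (top 76 mm above the bench), axes along the machine's, clamped between the slide's arm and the front post, so that only its x faces (36 mm apart) can be taken; up to 8 N lifts it. Only its 36 mm measure fits the bay behind the arm.
- lock_bay (a point): Middle of the bay between rear post and arm, on top of the base plate (16 mm above the bench), axes as the machine's. With the slide home the bay is 40 mm long along y: the keeper stands here with its 50 mm measure along the machine's x (a quarter turn, either way, from its first yaw), 2 mm to spare on each side, and can be held only by the faces 50 mm apart.
- open_bench (a point): Point on the bench top to the right of the machine, in the middle of a free patch at least 120 mm across, room for standing the keeper down. Any other free spot of the bench does as well.
- jar_red: Bystander: glaze jar with a dark red band and a white lid, 54 mm across, 66 mm tall; origin under its centre.
- jar_blue: Bystander: glaze jar with a blue band and a white lid, 48 mm across, 55 mm tall; origin under its centre.
- clay_animal: Bystander: white clay animal figure 35 x 70 x 51 mm; origin under its centre.
- dark_bowl: Bystander: dark grey pinch pot 64 mm across, 36 mm tall; origin under its centre.
- terracotta_pot: Bystander: terracotta pinch pot 60 mm across, 47 mm tall; origin under its centre.

How it is judged:
On the way, in this order (a step that is already met when the one before it is completed fails the run):
1. the keeper stands upright on the open bench, let go (height (world z) of keeper below 0.005 m and angle between keeper's own z axis and vertical below 0.1 rad and contact force between keeper and the fingers below 0.1 N), for 0.2 s.
2. the slide is fully home, its teeth in mesh (value of joint slide above 0.0165 m), for 0.2 s.
At the end, for the whole second after the job is handed in: The slide is within 1.5 mm of fully home (teeth in mesh) and the keeper stands at rest, upright within 0.08 rad, on the base plate in the bay between the rear post and the slide's arm, within 20 mm of the middle of the bay along x and 6 mm along y (value of joint slide above 0.0165 m and x of keeper in the frame of lock_bay between -0.02 and 0.02 m and y of keeper in the frame of lock_bay between -0.006 and 0.006 m and z of keeper in the frame of lock_bay between -0.004 and 0.004 m and angle between keeper's own z axis and vertical below 0.08 rad and linear speed of keeper below 0.02 m/s); the robot touches nothing.
It fails at once if the jar red is moved by more than 30 mm (distance of jar_red from where it was at the start of the episode above 0.03 m).
It fails at once if the jar blue is moved by more than 30 mm (distance of jar_blue from where it was at the start of the episode above 0.03 m).
It fails at once if the clay animal is moved by more than 30 mm (distance of clay_animal from where it was at the start of the episode above 0.03 m).
It fails at once if the dark bowl is moved by more than 30 mm (distance of dark_bowl from where it was at the start of the episode above 0.03 m).
It fails at once if the terracotta pot is moved by more than 30 mm (distance of terracotta_pot from where it was at the start of the episode above 0.03 m).
It also fails if it takes over 72 s, if anything falls off the work surface, if the arm or the gripper's body presses on something with over 40 N, if the wrist force passes 120 N, or if a joint passes its speed limit or range.

## Working session

There is one attempt and no reset: what is moved stays moved. The work goes in short steps, Python scripts to look and compute and a shell command to move; the robot and the scene stay as the last step left them, time stands still between calls to the robot, and variables do not carry over. Pictures are saved under pics/ and viewed, and the job is handed in when it is done.

```bash
mkdir -p pics; ls; cat > h.py <<'E'
import numpy as np, cv2
from workcell import bot
from scipy.spatial.transform import Rotation as Rn
def cam(n):
    c=bot.camera_info(n); K=np.array([[c['fx'],0,c['cx']],[0,c['fy'],c['cy']],[0,0,1.]])
    return K,cv2.Rodrigues(np.array(c['rvec'],float))[0],np.array(c['tvec'],float).ravel()
def ray(n,u,v,z):
    K,R,t=cam(n); o=-R.T@t; d=R.T@np.linalg.solve(K,[u,v,1.]); return o+d*(z-o[2])/d[2]
def proj(n,p):
    K,R,t=cam(n); q=K@(R@np.array(p)+t); return q[:2]/q[2]
def snap(n,f):
    im=bot.grab_frame(n); cv2.imwrite('pics/'+f+'_raw.png',im[...,::-1]); cv2.imwrite('pics/'+f+'.png',cv2.resize(im[...,::-1],(800,600),interpolation=cv2.INTER_CUBIC)); return im
def tri(pa,pb,na='top',nb='side'):
    A=[]
    for n,p in((na,pa),(nb,pb)):
        K,R,t=cam(n); P=K@np.c_[R,t]; A+= [p[0]*P[2]-P[0],p[1]*P[2]-P[1]]
    X=np.linalg.svd(np.array(A))[2][-1]; return X[:3]/X[3]
E
python3 - <<'E'
from h import *
snap('top','t0');snap('side','s0')
o=bot.observe();print(o)
for n in('top','side'):
    K,R,t=cam(n);print(n,K[0,0],-R.T@t,R)
E
```

```text
pics
{'clock': 0.1, 'qpos': array([-1.1801944 ,  0.52195793, -0.03632142,  1.59993517,  0.02122517,
        1.02109529, -0.11282552]), 'qd': array([ 0.0009615 , -0.00086477, -0.00026654, -0.0017709 , -0.00059368,
       -0.00064323,  0.00020261]), 'joint_efforts': array([ 4.27488980e-03, -9.28479981e+01,  1.98484652e+00, -3.70537806e+01,
        1.81764818e-02,  5.38581677e-03, -8.04407182e-05]), 'position': array([0.27782524, 0.55952773, 0.23078683]), 'tool_rot': array([-1.57089079e+00,  1.00572733e-03,  1.10996552e+00]), 'force': array([-0.0190609 ,  0.17924238,  0.34430609]), 'moment': array([-0.04983436,  0.03317951,  0.04004923]), 'grip_width': 0.08516178484581775}
top 463.01214578922844 [0.36930891 0.02891491 1.38026628] [[ 0.02376175 -0.99958424  0.01633171]
 [-0.98803004 -0.02597151 -0.15205958]
 [ 0.15242052 -0.01252302 -0.98823639]]
side 410.62212730848137 [-0.13440437 -0.99318584  0.95442259] [[ 0.8194677  -0.57312209  0.00193766]
 [-0.33426483 -0.48068303 -0.81068542]
 [ 0.46555312  0.66368283 -0.58547878]]
```

View pics/t0.png

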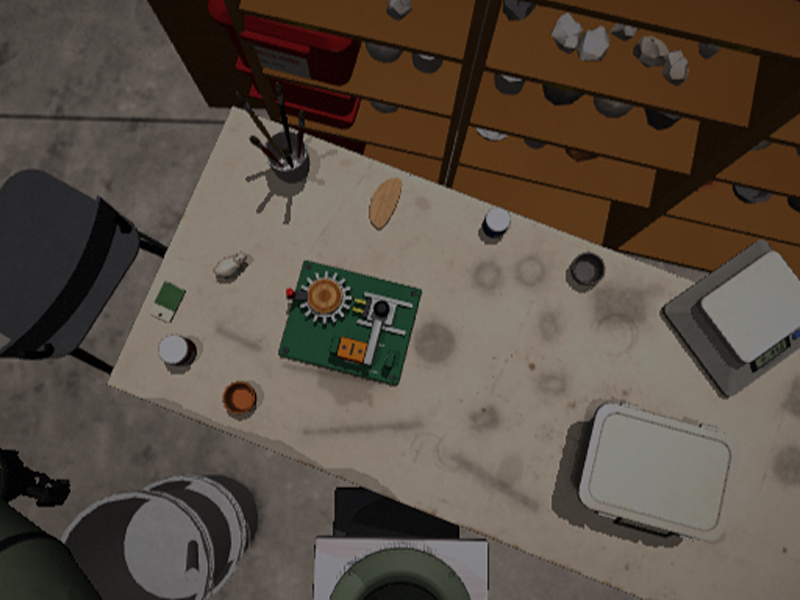

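View pics/s0.png

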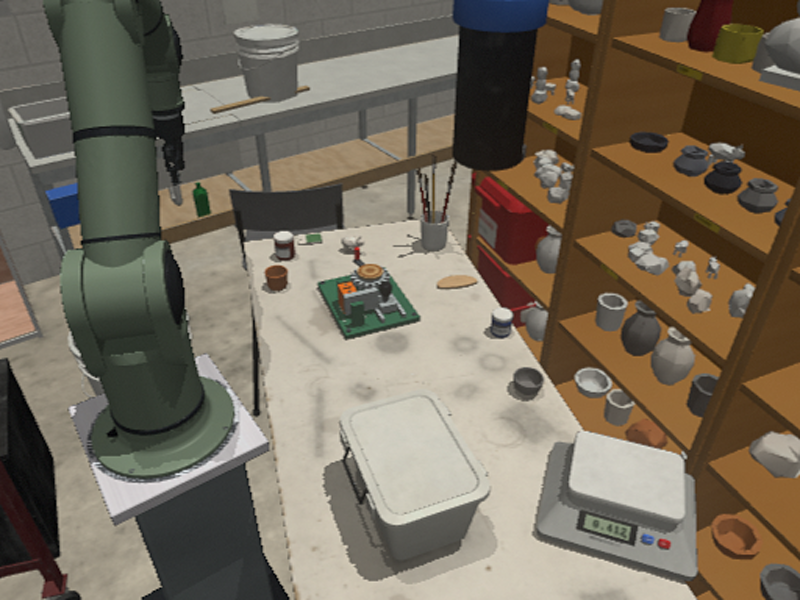

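The top view shows the machine around (350,320) of 800x600: wheel at (325,297), red peg at (290,294), knob at (380,310), orange keeper at (352,349), arm bar from (382,310) to (372,360), rear post at (390,362). The right side of the machine, around (430,340), is free. Next I zoom in.

```bash
python3 - <<'E'
import cv2
a=cv2.imread('pics/t0_raw.png')[155:255,170:280]; cv2.imwrite('pics/t0z.png',cv2.resize(a,None,fx=6,fy=6,interpolation=cv2.INTER_CUBIC))
b=cv2.imread('pics/s0_raw.png')[145:220,195:275]; cv2.imwrite('pics/s0z.png',cv2.resize(b,None,fx=8,fy=8,interpolation=cv2.INTER_CUBIC))
E
```

```text
(no output)
```

View pics/t0z.png

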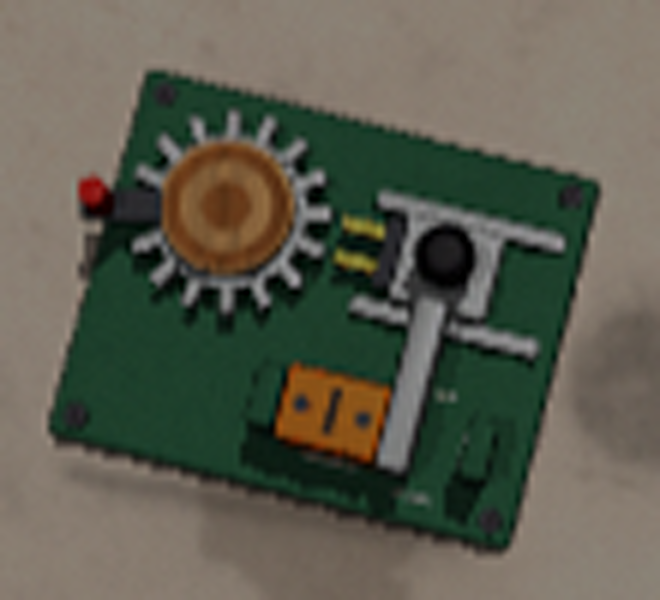

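View pics/s0z.png

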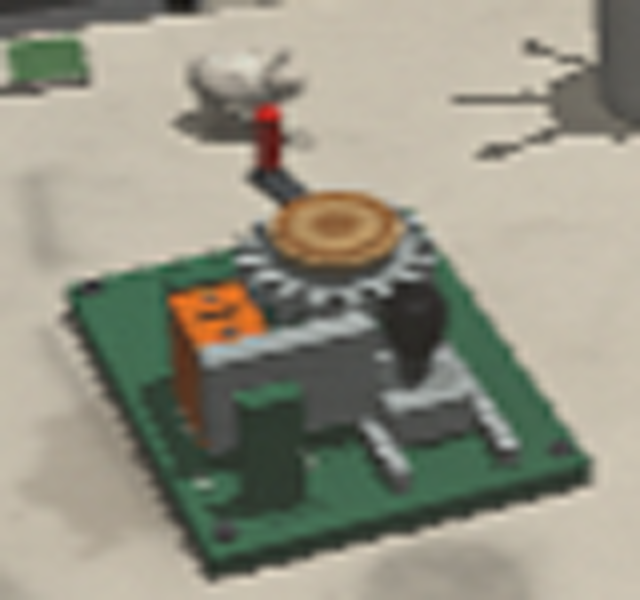

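```bash
cat >> h.py <<'E'
def machine(im):
    hsv=cv2.cvtColor(im,cv2.COLOR_RGB2HSV); m=cv2.inRange(hsv,(60,80,20),(95,255,255)); m[:150]=0
    n,l,s,_=cv2.connectedComponentsWithStats(cv2.morphologyEx(m,cv2.MORPH_CLOSE,np.ones((5,5))))
    k=1+np.argmax(s[1:,4]); ys,xs=np.where((l==k)); 
    hull=cv2.convexHull(np.c_[xs,ys].astype(np.float32)).reshape(-1,2)
    P=np.array([ray('top',u,v,.016)[:2] for u,v in hull],np.float32)
    return P,cv2.minAreaRect(P*1000)
E
python3 - <<'E'
from h import *
im=cv2.imread('pics/t0_raw.png')[...,::-1].copy()
P,r=machine(im);print(r);print(cv2.boxPoints(r))
C=np.array([ray('top',170+u/6-.4,155+v/6-.4,.016)[:2] for u,v in [(150,72),(600,185),(505,552),(52,435)]])
M=np.array([[65,137],[65,-97],[-125,-97],[-125,137]])/1000.
print(C*1000,[np.linalg.norm(C[i]-C[(i+1)%4]) for i in range(4)])
mc=M.mean(0);cc=C.mean(0);a=M-mc;b=C-cc
th=np.arctan2((a[:,0]*b[:,1]-a[:,1]*b[:,0]).sum(),(a*b).sum());R=np.array([[np.cos(th),-np.sin(th)],[np.sin(th),np.cos(th)]])
o=cc-R@mc;print('yaw',th,'origin',o)
f=lambda x,y:o+R@np.array([x,y])/1000
q=lambda n,u,v,z:((R.T@(ray(n,u,v,z)[:2]-o))*1000).round(1)
T=lambda u,v:(170+u/6-.4,155+v/6-.4); S=lambda u,v:(195+u/8-.4,145+v/8-.4)
print('axis',q('top',*T(228,207),.058),q('side',*S(338,228),.058))
for nm,t,s in [('peg',(93,193),(267,112)),('knob',(445,252),(413,297)),('kc',(333,410),(220,313)),('rearpost',(480,445),(268,393)),('armend',(395,465),(208,355)),('axis',(228,207),(338,228))]:
    X=tri(T(*t),S(*s));print(nm,X.round(4),((R.T@(X[:2]-o))*1000).round(1))
for nm,t,z in [('keeper corners',[(293,368),(390,385),(380,460),(277,443)],.076)]:
    for p in t: print(nm,q('top',*T(*p),z))
E
```

```text
((548.138671875, 107.97224426269531), (232.59266662597656, 187.5745849609375), 77.26730346679688)
[[431.02567   15.206757]
 [613.9876   -26.135223]
 [665.2517   200.73773 ]
 [482.28973  242.07971 ]]
[[664.47721736 199.99853639]
 [613.04650399 -26.50585085]
 [429.73736578  16.38010263]
 [481.38543894 239.92999393]] [np.float64(0.23227000606222178), np.float64(0.18825898426298318), np.float64(0.22943861348949143), np.float64(0.187395625954917)]
yaw -0.22401566941439283 origin [0.57196909 0.08128603]
axis [ 1.4 75.2] [ 1.6 70. ]
peg [0.5897 0.2145 0.0918] [-12.3 133.8]
knob [0.5667 0.049  0.0827] [  2.  -32.6]
kc [0.4916 0.0996 0.0745] [-82.4  -0. ]
rearpost [0.4759 0.0304 0.0769] [-82.4 -71. ]
armend [0.4664 0.0693 0.0785] [-100.3  -35.1]
axis [0.5913 0.1543 0.0542] [ 2.6 75.5]
keeper corners [-67.9  23.2]
keeper corners [-64.4 -23.1]
keeper corners [-99.8 -27.5]
keeper corners [-104.    21.3]
```

```bash
cat >> h.py <<'E'
th=-0.2225; Rm=np.array([[np.cos(th),-np.sin(th)],[np.sin(th),np.cos(th)]])
om=np.array([.5476,.1077])-Rm@np.array([-.030,.020])
def mw(x,y): return om+Rm@np.array([x,y])/1000
def wm(p): return (Rm.T@(np.array(p)[:2]-om))*1000
def go(x,y,z,yaw):
    "machine x,y mm, z mm, world yaw -> shift in tool axes"
    o=bot.observe(); R=Rn.from_euler('xyz',o['tool_rot']).as_matrix()
    d=R.T@(np.r_[mw(x,y),z/1000]-o['position'])*1000
    y0=np.arctan2(R[1,0],R[0,0]); t=-(yaw-y0)
    print('dx %.1f dy %.1f dz %.1f yaw %.3f'%(*d,(t+np.pi)%(2*np.pi)-np.pi), 'n>=',np.linalg.norm(d)/41.7)
def st():
    o=bot.observe();R=Rn.from_euler('xyz',o['tool_rot']).as_matrix()
    print('t %.2f'%o['clock'],'mach',wm(o['position']).round(1),'z %.1f'%(o['position'][2]*1000),'yaw %.3f'%np.arctan2(R[1,0],R[0,0]),'F(mach)',(Rm.T@o['force'][:2]).round(1),o['force'][2].round(1),'w %.1f'%(o['grip_width']*1000),'q',o['qpos'].round(2), 'tilt',np.round(R[2],3))
E
python3 -c "
from h import *
print(om,mw(-84,-1));st();go(-84,-1,200,th)"
```

```text
[0.57244709 0.08157296] [0.49029712 0.09913378]
t 0.10 mach [-392.8  401.2] z 230.8 yaw 1.110 F(mach) [-0.1  0.2] 0.3 w 85.2 q [-1.18  0.52 -0.04  1.6   0.02  1.02 -0.11] tilt [-0.001 -1.    -0.   ]
dx -317.9 dy 31.1 dz -395.0 yaw 1.332 n>= 12.182035169730819
```

```bash
python3 -m crank '[{"hand":0.2,"dx":-26,"dy":0,"dz":-33,"yaw":0.11},{"hand":0.2,"dx":-53,"dy":0,"dz":-66,"yaw":0.22},{"hand":0.2,"dx":-80,"dy":0,"dz":-99,"yaw":0.33},{"hand":0.2,"dx":-106,"dy":0,"dz":-132,"yaw":0.44},{"hand":0.2,"dx":-133,"dy":0,"dz":-165,"yaw":0.55},{"hand":0.2,"dx":-159,"dy":0,"dz":-198,"yaw":0.66},{"hand":0.2,"dx":-186,"dy":0,"dz":-230,"yaw":0.77},{"hand":0.2,"dx":-212,"dy":5,"dz":-263,"yaw":0.88},{"hand":0.2,"dx":-239,"dy":10,"dz":-296,"yaw":0.99},{"hand":0.2,"dx":-265,"dy":15,"dz":-329,"yaw":1.1},{"hand":0.2,"dx":-292,"dy":25,"dz":-362,"yaw":1.21},{"hand":0.2,"dx":-318,"dy":31,"dz":-395,"yaw":1.332}]' 40; python3 -c "
from h import *
st();go(-84,-1,100,th)"
```

```text
clock: 1.1
position: [0.4865, 0.1059, 0.2014]
tool_rot: [-1.571, -0.0, -0.227]
force: [1.1, 0.9, -0.4]
grip_width: 0.0682
t 1.10 mach [-89.2   4.8] z 201.4 yaw -0.227 F(mach) [0.9 1.1] -0.4 w 68.2 q [-0.63  0.38  0.38  1.98 -0.19  0.82 -0.37] tilt [ 0. -1.  0.]
dx 5.2 dy 101.4 dz -5.8 yaw -0.004 n>= 2.4384381183921215
```

```bash
python3 -m crank '[{"hand":0.3,"dx":0,"dy":30,"dz":0,"yaw":0},{"hand":0.3,"dx":0,"dy":60,"dz":0,"yaw":0},{"hand":0.3,"dx":0,"dy":90,"dz":0,"yaw":0},{"hand":0.3,"dx":0,"dy":100,"dz":0,"yaw":0},{"hand":0.3,"dx":0,"dy":100,"dz":0,"yaw":0}]' 40; python3 -c "
from h import *
st();go(-84,-1,36,th)
snap('top','t1');snap('side','s1')
for f,b in (('t1',(155,255,170,280)),('s1',(130,220,195,275))):
    a=cv2.imread('pics/'+f+'_raw.png')[b[0]:b[1],b[2]:b[3]];cv2.imwrite('pics/'+f+'z.png',cv2.resize(a,None,fx=6,fy=6,interpolation=cv2.INTER_CUBIC))
"
```

```text
clock: 1.52
position: [0.4851, 0.1074, 0.0999]
tool_rot: [-1.573, 0.003, -0.222]
force: [-0.6, 0.1, 0.4]
grip_width: 0.0595
t 1.52 mach [-90.9   5.9] z 99.9 yaw -0.222 F(mach) [-0.6 -0. ] 0.4 w 59.5 q [-0.56  0.55  0.3   2.05 -0.28  0.59 -0.29] tilt [-0.003 -1.    -0.002]
dx 7.1 dy 63.9 dz -6.7 yaw 0.000 n>= 1.5511450654386592
```

View pics/s1z.png

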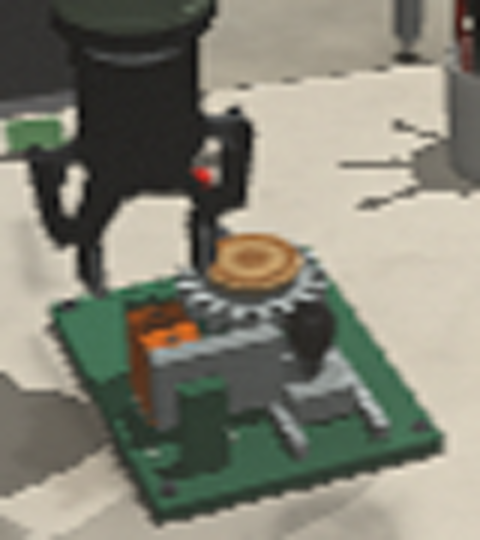

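View pics/t1z.png

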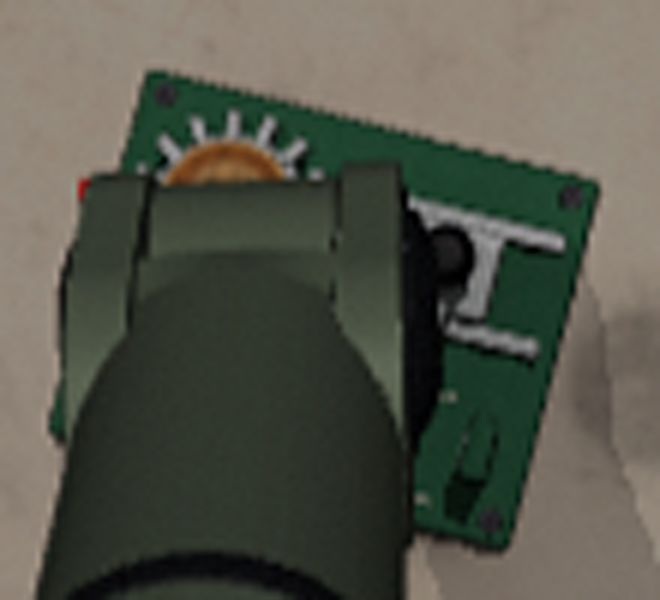

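The side view shows the fingers (zoom (90,290),(205,270)) above and slightly behind the keeper, towards +y, consistent with the 6.7 mm offset still to go. I shift first, then lower.

```bash
python3 -m crank '[{"hand":0.3,"dx":7,"dy":0,"dz":-6.5,"yaw":0},{"hand":0.3,"dx":7,"dy":12,"dz":-6.5,"yaw":0},{"hand":0.3,"dx":7,"dy":32,"dz":-6.5,"yaw":0},{"hand":0.3,"dx":7,"dy":50,"dz":-6.5,"yaw":0},{"hand":0.3,"dx":7,"dy":64,"dz":-6.5,"yaw":0},{"hand":0.3,"dx":7,"dy":64,"dz":-6.5,"yaw":0}]' 40; python3 -c "
from h import *
st()
snap('side','s2')
for f,b in (('s2',(130,220,195,275)),):
    a=cv2.imread('pics/'+f+'_raw.png')[b[0]:b[1],b[2]:b[3]];cv2.imwrite('pics/'+f+'z.png',cv2.resize(a,None,fx=6,fy=6,interpolation=cv2.INTER_CUBIC))
"
```

```text
clock: 2.12
position: [0.4918, 0.0995, 0.0371]
tool_rot: [-1.571, 0.001, -0.222]
force: [-0.8, -0.7, 0.7]
grip_width: 0.0595
t 2.12 mach [-82.6  -0.3] z 37.1 yaw -0.222 F(mach) [-0.7 -0.9] 0.7 w 59.5 q [-0.49  0.66  0.23  2.06 -0.33  0.45 -0.23] tilt [-0.001 -1.    -0.   ]
```

View pics/s2z.png

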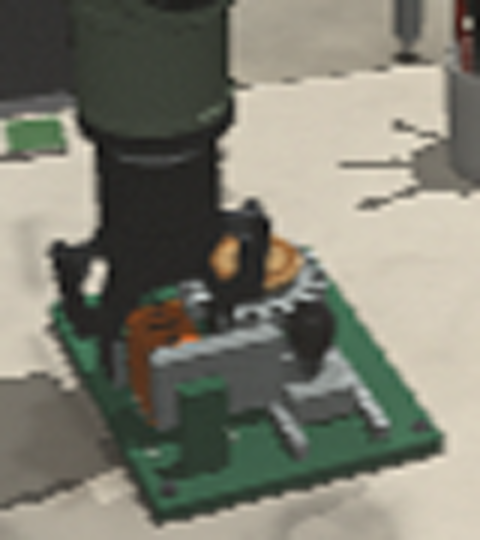

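The fingers straddle the keeper. I close them.

```bash
python3 -m crank '[{"hand":0.8,"dx":0,"dy":0,"dz":0,"yaw":0},{"hand":0.8,"dx":0,"dy":0,"dz":0,"yaw":0},{"hand":0.8,"dx":0,"dy":0,"dz":0,"yaw":0},{"hand":0.8,"dx":0,"dy":0,"dz":0,"yaw":0},{"hand":0.8,"dx":0,"dy":0,"dz":0,"yaw":0}]' 50; python3 -c "
from h import *
st()"
```

```text
clock: 2.58
position: [0.4922, 0.1, 0.0392]
tool_rot: [-1.57, -0.001, -0.222]
force: [-3.6, -0.3, 9.6]
grip_width: 0.0355
t 2.58 mach [-82.4   0.3] z 39.2 yaw -0.222 F(mach) [-3.4 -1.1] 9.6 w 35.5 q [-0.49  0.66  0.23  2.06 -0.33  0.45 -0.23] tilt [ 0.001 -1.     0.001]
```

```bash
python3 -m crank '[{"hand":0.8,"dx":0,"dy":-6,"dz":0,"yaw":0},{"hand":0.8,"dx":0,"dy":-14,"dz":0,"yaw":0},{"hand":0.8,"dx":0,"dy":-26,"dz":0,"yaw":0},{"hand":0.8,"dx":0,"dy":-42,"dz":0,"yaw":0},{"hand":0.8,"dx":0,"dy":-62,"dz":0,"yaw":0},{"hand":0.8,"dx":0,"dy":-84,"dz":0,"yaw":0},{"hand":0.8,"dx":0,"dy":-100,"dz":0,"yaw":0},{"hand":0.8,"dx":0,"dy":-100,"dz":0,"yaw":0}]' 50; python3 -c "
from h import *
st();go(-20,-200,150,th+np.pi/2);snap('side','s3')"
```

```text
clock: 3.25
position: [0.4932, 0.1002, 0.1416]
tool_rot: [-1.568, -0.004, -0.222]
force: [1.1, 0.4, -1.7]
grip_width: 0.0357
t 3.25 mach [-81.4   0.7] z 141.6 yaw -0.222 F(mach) [1.  0.6] -1.7 w 35.7 q [-0.57  0.48  0.34  2.02 -0.25  0.68 -0.3 ] tilt [ 0.004 -1.     0.003]
dx 61.4 dy -8.7 dz -200.6 yaw -1.571 n>= 5.035976047529155
```

View pics/s3.png

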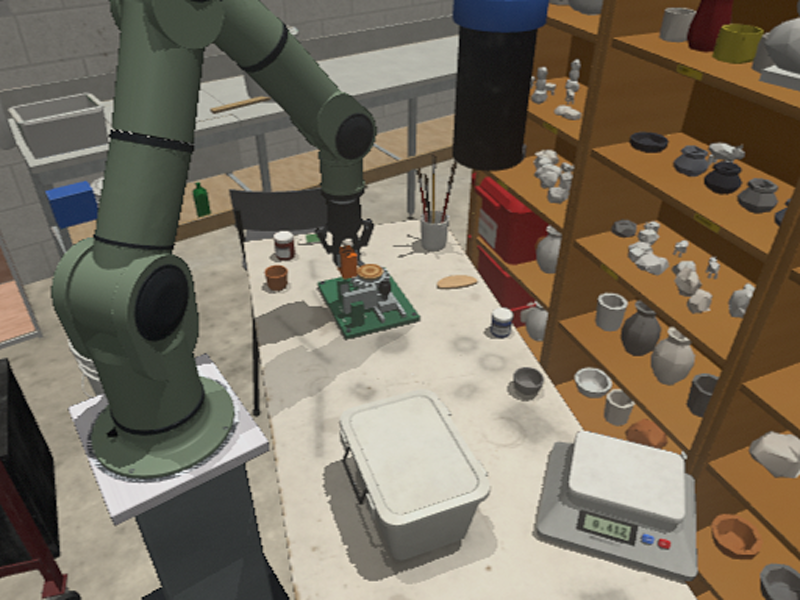

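The keeper is lifted out and held at (348,260), bottom clear of the arm. I carry it right and turn it a quarter.

```bash
python3 -m crank '[{"hand":0.8,"dx":2,"dy":-3,"dz":-8,"yaw":0},{"hand":0.8,"dx":6,"dy":-6,"dz":-25,"yaw":-0.05},{"hand":0.8,"dx":14,"dy":-9,"dz":-50,"yaw":-0.15},{"hand":0.8,"dx":22,"dy":-9,"dz":-75,"yaw":-0.27},{"hand":0.8,"dx":30,"dy":-9,"dz":-100,"yaw":-0.39},{"hand":0.8,"dx":38,"dy":-9,"dz":-125,"yaw":-0.51},{"hand":0.8,"dx":46,"dy":-9,"dz":-150,"yaw":-0.63},{"hand":0.8,"dx":52,"dy":-9,"dz":-170,"yaw":-0.75},{"hand":0.8,"dx":57,"dy":-9,"dz":-187,"yaw":-0.87},{"hand":0.8,"dx":60,"dy":-9,"dz":-196,"yaw":-0.99},{"hand":0.8,"dx":61,"dy":-9,"dz":-200,"yaw":-1.11},{"hand":0.8,"dx":61,"dy":-9,"dz":-200,"yaw":-1.23}]' 50; python3 -c "
from h import *
st();go(-20,-200,80,th+np.pi/2)"
```

```text
clock: 4.3
position: [0.5063, -0.1107, 0.1461]
tool_rot: [-1.57, 0.001, 1.012]
force: [0.2, -0.3, -1.6]
grip_width: 0.0353
t 4.30 mach [ -22.1 -202.2] z 146.1 yaw 1.012 F(mach) [ 0.2 -0.2] -1.6 w 35.3 q [ 0.09  0.47  0.02  1.96 -0.01  0.71  1.12] tilt [-0.001 -1.     0.001]
dx 2.8 dy 66.1 dz -1.3 yaw -0.337 n>= 1.5871062287019262
```

```bash
python3 -m crank '[{"hand":0.8,"dx":0,"dy":10,"dz":0,"yaw":-0.12},{"hand":0.8,"dx":0,"dy":30,"dz":0,"yaw":-0.24},{"hand":0.8,"dx":0,"dy":50,"dz":0,"yaw":-0.337},{"hand":0.8,"dx":0,"dy":70,"dz":0,"yaw":-0.337},{"hand":0.8,"dx":0,"dy":90,"dz":0,"yaw":-0.337},{"hand":0.8,"dx":0,"dy":105,"dz":0,"yaw":-0.337},{"hand":0.8,"dx":0,"dy":112,"dz":0,"yaw":-0.337},{"hand":0.8,"dx":0,"dy":116,"dz":0,"yaw":-0.337},{"hand":0.8,"dx":0,"dy":118,"dz":0,"yaw":-0.337}]' 50; python3 -c "
from h import *
st();go(-20,-200,23,th+np.pi/2)"
```

```text
clock: 5.05
position: [0.5069, -0.1089, 0.0284]
tool_rot: [-1.57, 0.0, 1.345]
force: [0.2, 0.5, -1.0]
grip_width: 0.0356
t 5.05 mach [ -21.9 -200.3] z 28.4 yaw 1.345 F(mach) [0.1 0.5] -1.0 w 35.6 q [ 0.14  0.67 -0.06  2.01  0.08  0.46  1.37] tilt [-0.    -1.     0.001]
dx 0.3 dy 5.4 dz -1.9 yaw -0.004 n>= 0.13846624987693587
```

```bash
python3 -m crank '[{"hand":0.8,"dx":0,"dy":2,"dz":0,"yaw":0},{"hand":0.8,"dx":0,"dy":4,"dz":0,"yaw":0},{"hand":0.8,"dx":0,"dy":5,"dz":0,"yaw":0},{"hand":0.8,"dx":0,"dy":5.5,"dz":0,"yaw":0},{"hand":0.8,"dx":0,"dy":5.5,"dz":0,"yaw":0}]' 50; python3 -c "
from h import *
st()"
```

```text
clock: 5.47
position: [0.5073, -0.1086, 0.0235]
tool_rot: [-1.571, -0.0, 1.345]
force: [-0.6, -0.1, -1.1]
grip_width: 0.0354
t 5.47 mach [ -21.6 -199.9] z 23.5 yaw 1.345 F(mach) [-0.5 -0.3] -1.1 w 35.4 q [ 0.14  0.68 -0.06  2.01  0.08  0.45  1.36] tilt [ 0. -1. -0.]
```

```bash
python3 -m crank '[{"hand":0.8,"dx":0,"dy":0.7,"dz":0,"yaw":0},{"hand":0.8,"dx":0,"dy":1.4,"dz":0,"yaw":0},{"hand":0.8,"dx":0,"dy":1.4,"dz":0,"yaw":0}]' 50; python3 -c "
from h import *
st()"
```

```text
clock: 5.72
position: [0.5074, -0.1086, 0.0232]
tool_rot: [-1.572, 0.0, 1.345]
force: [-8.5, 0.8, 30.9]
grip_width: 0.0356
t 5.72 mach [ -21.5 -199.9] z 23.2 yaw 1.345 F(mach) [-8.5 -1.1] 30.9 w 35.6 q [ 0.14  0.68 -0.06  2.01  0.08  0.45  1.36] tilt [-0.    -1.    -0.001]
```

```bash
python3 -m crank '[{"hand":0.8,"dx":0,"dy":-1,"dz":0,"yaw":0},{"hand":0.8,"dx":0,"dy":-1,"dz":0,"yaw":0},{"hand":0.2,"dx":0,"dy":-1,"dz":0,"yaw":0},{"hand":0.2,"dx":0,"dy":-1,"dz":0,"yaw":0},{"hand":0.2,"dx":0,"dy":-1,"dz":0,"yaw":0},{"hand":0.2,"dx":0,"dy":-12,"dz":0,"yaw":0},{"hand":0.2,"dx":0,"dy":-40,"dz":0,"yaw":0},{"hand":0.2,"dx":0,"dy":-75,"dz":0,"yaw":0},{"hand":0.2,"dx":0,"dy":-100,"dz":0,"yaw":0},{"hand":0.2,"dx":0,"dy":-125,"dz":0,"yaw":0},{"hand":0.2,"dx":0,"dy":-125,"dz":0,"yaw":0}]' 50; python3 -c "
from h import *
st();snap('side','s4');snap('top','t4')
for f,b in (('t4',(155,255,170,300)),('s4',(140,240,195,305))):
    a=cv2.imread('pics/'+f+'_raw.png')[b[0]:b[1],b[2]:b[3]];cv2.imwrite('pics/'+f+'z.png',cv2.resize(a,None,fx=6,fy=6,interpolation=cv2.INTER_CUBIC))
"
```

```text
clock: 6.63
position: [0.5091, -0.109, 0.1519]
tool_rot: [-1.577, -0.001, 1.345]
force: [1.5, -0.3, 1.2]
grip_width: 0.0684
t 6.63 mach [ -19.8 -199.9] z 151.9 yaw 1.345 F(mach) [1.6 0.1] 1.2 w 68.4 q [ 0.16  0.46 -0.08  1.95  0.05  0.72  1.39] tilt [ 0.001 -1.    -0.006]
```

View pics/s4z.png

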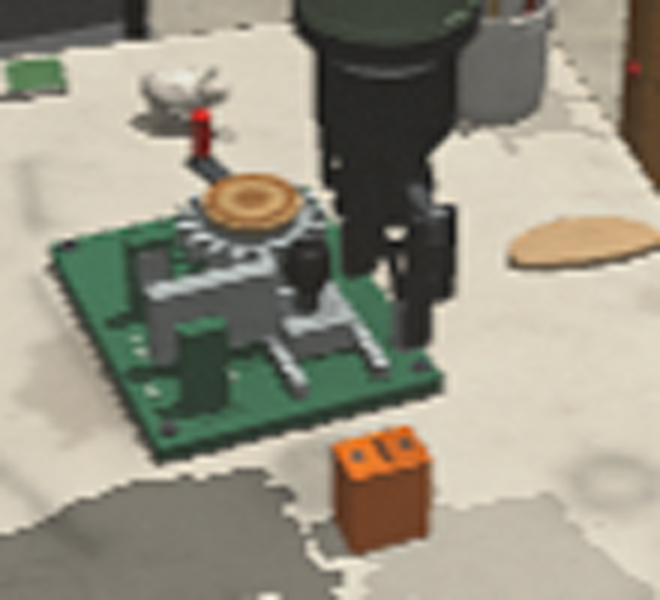

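View pics/t4z.png

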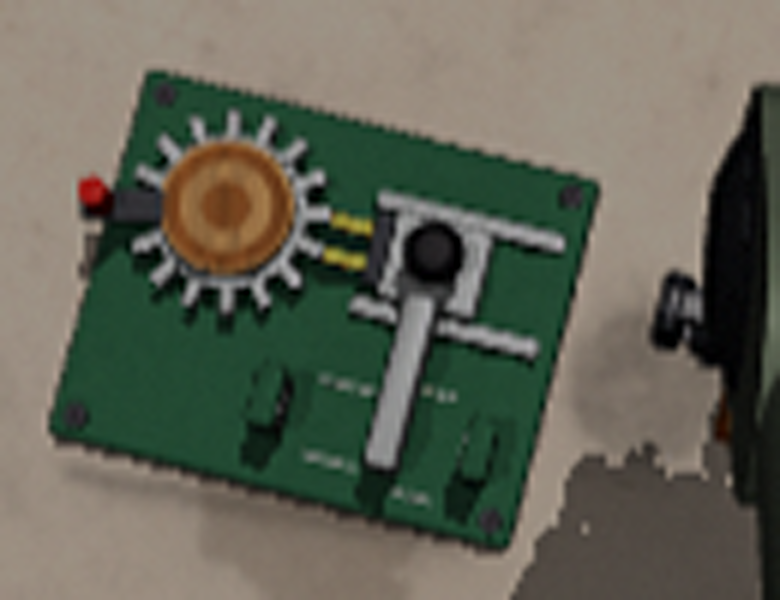

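The keeper stands upright on the bench (side zoom (382,490)), clear of the fingers. In the top view the brass teeth, (350,240), meet the wheel's tooth tips. Next, the peg.

```bash
python3 -c "
from h import *
go(-12,134,130,th)"
```

```text
dx 333.9 dy 18.3 dz -8.1 yaw 1.567 n>= 8.021880187370066
```

```bash
python3 -m crank '[{"hand":0.55,"dx":15,"dy":0,"dz":0,"yaw":0.08},{"hand":0.55,"dx":40,"dy":0,"dz":0,"yaw":0.2},{"hand":0.55,"dx":70,"dy":0,"dz":0,"yaw":0.32},{"hand":0.55,"dx":100,"dy":0,"dz":-2,"yaw":0.44},{"hand":0.55,"dx":135,"dy":0,"dz":-4,"yaw":0.56},{"hand":0.55,"dx":170,"dy":0,"dz":-6,"yaw":0.68},{"hand":0.55,"dx":205,"dy":2,"dz":-8,"yaw":0.8},{"hand":0.55,"dx":240,"dy":4,"dz":-8,"yaw":0.92},{"hand":0.55,"dx":270,"dy":8,"dz":-8,"yaw":1.04},{"hand":0.55,"dx":300,"dy":12,"dz":-8,"yaw":1.16},{"hand":0.55,"dx":322,"dy":16,"dz":-8,"yaw":1.28},{"hand":0.55,"dx":334,"dy":18,"dz":-8,"yaw":1.4}]' 30; python3 -c "
from h import *
st();go(-12,134,120,th)"
```

```text
clock: 7.73
position: [0.5889, 0.2185, 0.1271]
tool_rot: [-1.571, 0.002, -0.058]
force: [-0.1, -0.5, 0.4]
grip_width: 0.0387
t 7.73 mach [-14.1 137.1] z 127.1 yaw -0.058 F(mach) [ 0.  -0.5] 0.4 w 38.7 q [-0.63  0.67  0.28  1.69 -0.24  0.82 -0.3 ] tilt [-0.002 -1.    -0.   ]
dx 1.6 dy 7.1 dz -3.4 yaw 0.165 n>= 0.19301742121188187
```

```bash
python3 -m crank '[{"hand":0.55,"dx":1.5,"dy":7,"dz":-3,"yaw":0.12},{"hand":0.55,"dx":1.5,"dy":12,"dz":-3,"yaw":0.165},{"hand":0.55,"dx":1.5,"dy":18,"dz":-3,"yaw":0.165},{"hand":0.55,"dx":1.5,"dy":18,"dz":-3,"yaw":0.165}]' 30; python3 -c "
from h import *
st();go(-12,134,70,th)
snap('side','s5');snap('top','t5')
for f,b in (('t5',(155,255,170,300)),('s5',(110,210,195,305))):
    a=cv2.imread('pics/'+f+'_raw.png')[b[0]:b[1],b[2]:b[3]];cv2.imwrite('pics/'+f+'z.png',cv2.resize(a,None,fx=6,fy=6,interpolation=cv2.INTER_CUBIC))
"
```

```text
clock: 8.07
position: [0.59, 0.2118, 0.1089]
tool_rot: [-1.573, 0.002, -0.218]
force: [0.3, 0.2, 0.0]
grip_width: 0.0383
t 8.07 mach [-11.6 130.9] z 108.9 yaw -0.218 F(mach) [0.3 0.3] 0.0 w 38.3 q [-0.65  0.7   0.32  1.7  -0.28  0.79 -0.42] tilt [-0.002 -1.    -0.002]
dx -0.3 dy 38.9 dz 3.2 yaw 0.005 n>= 0.936841631911176
```

View pics/s5z.png

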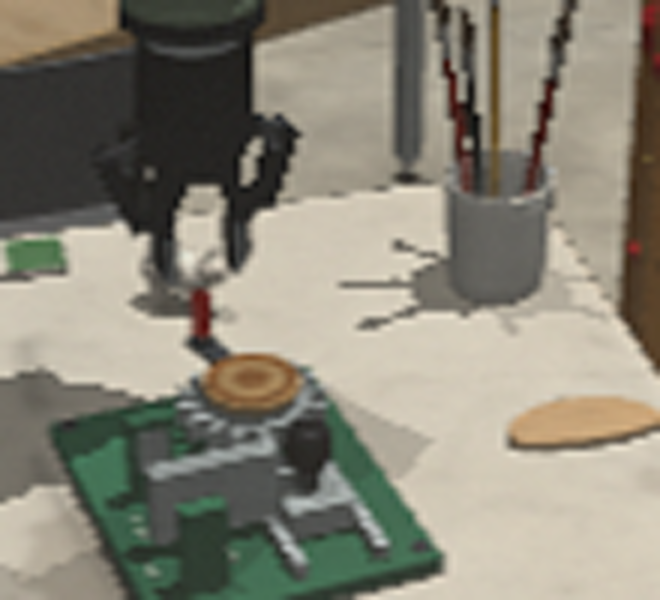

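View pics/t5z.png

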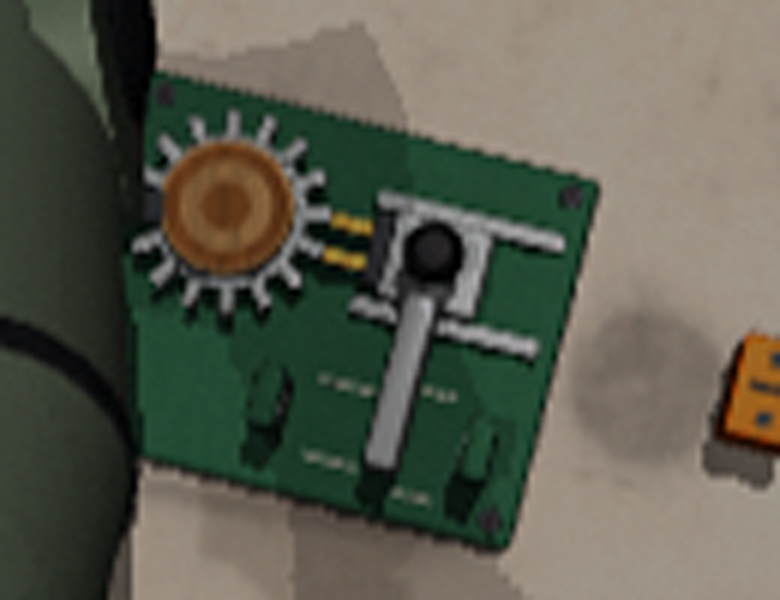

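The fingers straddle the peg (side zoom (200,300)); the top view shows the gripper clear of all else. I lower, narrow, and look.

```bash
python3 -m crank '[{"hand":0.55,"dx":0,"dy":10,"dz":3,"yaw":0},{"hand":0.55,"dx":0,"dy":25,"dz":3,"yaw":0},{"hand":0.6,"dx":0,"dy":38,"dz":3,"yaw":0},{"hand":0.7,"dx":0,"dy":40,"dz":3,"yaw":0},{"hand":0.72,"dx":0,"dy":40,"dz":3,"yaw":0},{"hand":0.72,"dx":0,"dy":40,"dz":3,"yaw":0}]' 20; python3 -c "
from h import *
st()
snap('side','s6')
for f,b in (('s6',(110,210,195,305)),):
    a=cv2.imread('pics/'+f+'_raw.png')[b[0]:b[1],b[2]:b[3]];cv2.imwrite('pics/'+f+'z.png',cv2.resize(a,None,fx=6,fy=6,interpolation=cv2.INTER_CUBIC))
"
```

```text
clock: 8.67
position: [0.5919, 0.2148, 0.071]
tool_rot: [-1.571, -0.0, -0.22]
force: [0.0, 0.1, 0.0]
grip_width: 0.0239
t 8.67 mach [-10.4 134.3] z 71.0 yaw -0.220 F(mach) [0.  0.1] 0.0 w 23.9 q [-0.63  0.75  0.29  1.71 -0.3   0.72 -0.41] tilt [ 0. -1. -0.]
```

View pics/s6z.png

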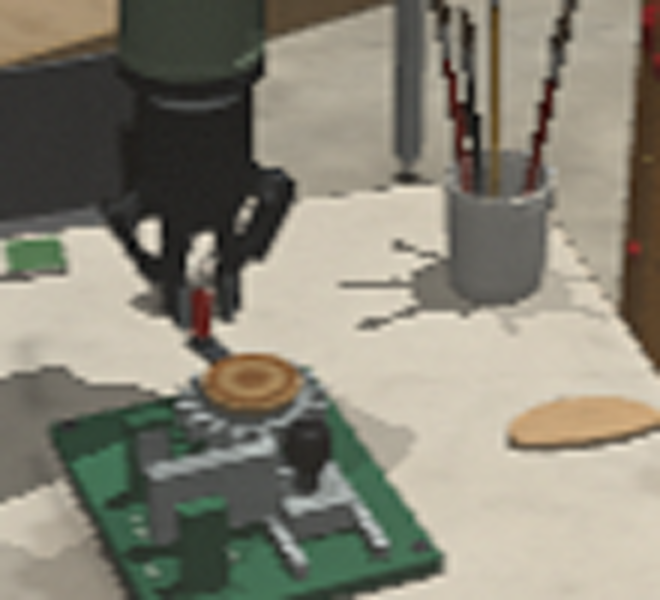

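```bash
python3 -m crank '[{"hand":0.72,"dx":2,"dy":0,"dz":0,"yaw":0},{"hand":0.72,"dx":4,"dy":0,"dz":0,"yaw":0},{"hand":0.72,"dx":5,"dy":0,"dz":0,"yaw":0},{"hand":0.72,"dx":6,"dy":0,"dz":0,"yaw":0},{"hand":0.72,"dx":7,"dy":0,"dz":0,"yaw":0},{"hand":0.72,"dx":8,"dy":0,"dz":0,"yaw":0},{"hand":0.72,"dx":9,"dy":0,"dz":0,"yaw":0},{"hand":0.72,"dx":9.5,"dy":0,"dz":0,"yaw":0},{"hand":0.72,"dx":10,"dy":0,"dz":0,"yaw":0},{"hand":0.72,"dx":10.5,"dy":0,"dz":0,"yaw":0}]' 20; python3 -c "
from h import *
st()"
python3 -m crank '[{"hand":0.72,"dx":0.5,"dy":0,"dz":0,"yaw":0},{"hand":0.72,"dx":1,"dy":0,"dz":0,"yaw":0},{"hand":0.72,"dx":1.5,"dy":0,"dz":0,"yaw":0},{"hand":0.72,"dx":2,"dy":0,"dz":0,"yaw":0}]' 20; python3 -c "
from h import *
st();snap('top','t7')
a=cv2.imread('pics/t7_raw.png')[155:255,170:300];cv2.imwrite('pics/t7z.png',cv2.resize(a,None,fx=6,fy=6,interpolation=cv2.INTER_CUBIC))
"
```

```text
clock: 9.55
position: [0.6019, 0.2129, 0.0708]
tool_rot: [-1.571, 0.0, -0.22]
force: [-3.1, 3.6, -0.3]
grip_width: 0.024
t 9.55 mach [ -0.3 134.6] z 70.8 yaw -0.220 F(mach) [-3.8  2.8] -0.3 w 24.0 q [-0.62  0.76  0.29  1.69 -0.3   0.74 -0.4 ] tilt [-0. -1.  0.]
clock: 9.88
position: [0.6037, 0.2126, 0.0708]
tool_rot: [-1.571, 0.0, -0.22]
force: [-4.1, 4.8, 1.2]
grip_width: 0.0239
t 9.88 mach [  1.6 134.7] z 70.8 yaw -0.220 F(mach) [-5.   3.7] 1.2 w 23.9 q [-0.62  0.76  0.29  1.68 -0.3   0.74 -0.4 ] tilt [-0. -1.  0.]
```

View pics/t7z.png

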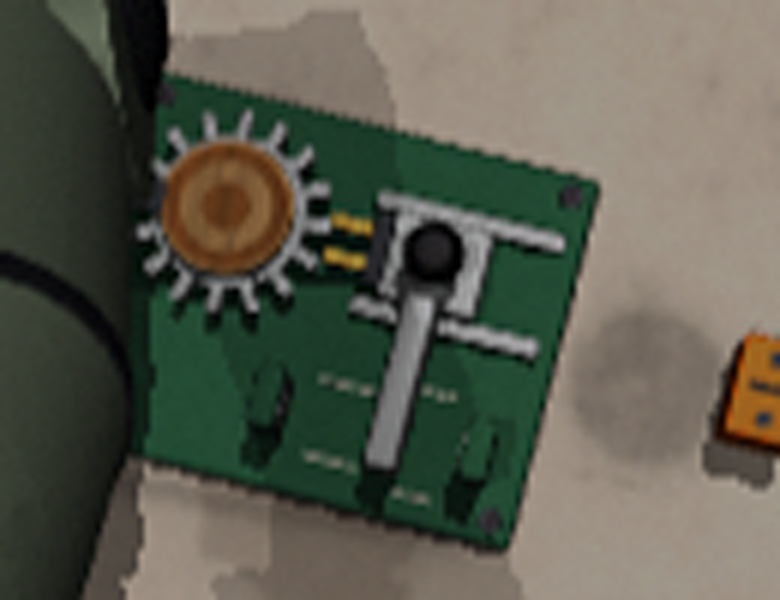

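The wheel has turned clockwise but the teeth at (350,245) are still just outside; I continue in small steps.

```bash
for i in 1 2; do python3 -m crank '[{"hand":0.72,"dx":0.5,"dy":0,"dz":0,"yaw":0},{"hand":0.72,"dx":1,"dy":0,"dz":0,"yaw":0},{"hand":0.72,"dx":1.5,"dy":0,"dz":0,"yaw":0},{"hand":0.72,"dx":2,"dy":0,"dz":0,"yaw":0},{"hand":0.72,"dx":2,"dy":0,"dz":0,"yaw":0}]' 20 >/dev/null; python3 -c "
from h import *
st()";done; python3 -c "
from h import *
snap('top','t8')
a=cv2.imread('pics/t8_raw.png')[155:255,170:300];cv2.imwrite('pics/t8z.png',cv2.resize(a,None,fx=6,fy=6,interpolation=cv2.INTER_CUBIC))
"
```

```text
t 10.35 mach [  4.3 134.1] z 70.9 yaw -0.220 F(mach) [-0.4  1.3] 0.1 w 24.0 q [-0.62  0.77  0.29  1.68 -0.3   0.74 -0.4 ] tilt [ 0.001 -1.    -0.   ]
t 10.77 mach [  6.1 134.3] z 70.9 yaw -0.220 F(mach) [-1.   0.3] 0.6 w 24.0 q [-0.62  0.77  0.29  1.67 -0.3   0.74 -0.4 ] tilt [ 0. -1. -0.]
```

View pics/t8z.png

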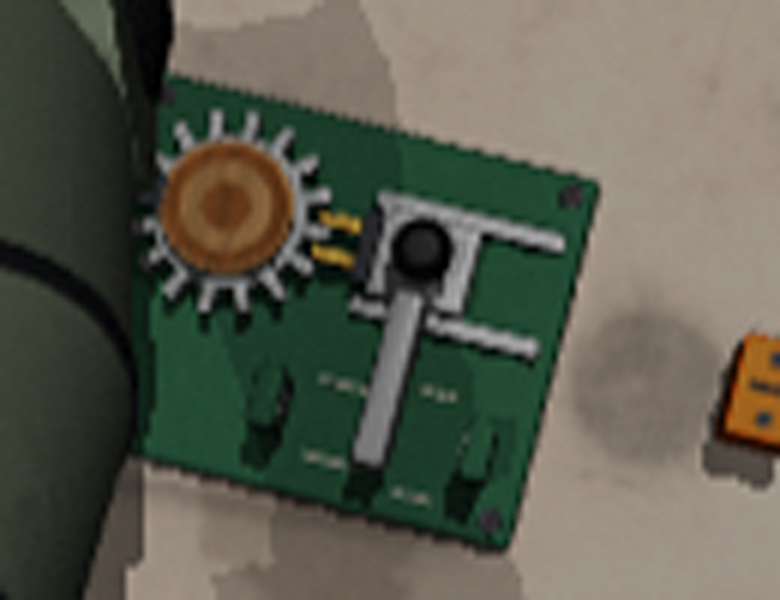

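The slide has dropped in (knob now at (420,247), teeth between the wheel's teeth). I centre off the peg, rise, and locate the knob.

```bash
python3 -m crank '[{"hand":0.65,"dx":-4,"dy":0,"dz":0,"yaw":0},{"hand":0.65,"dx":-5,"dy":-10,"dz":0,"yaw":0},{"hand":0.65,"dx":-5,"dy":-35,"dz":0,"yaw":0},{"hand":0.65,"dx":-5,"dy":-65,"dz":0,"yaw":0},{"hand":0.65,"dx":-5,"dy":-70,"dz":0,"yaw":0}]' 20 >/dev/null; python3 -c "
from h import *
st();
T=lambda u,v:(170+u/6-.4,155+v/6-.4)
for z in (.083,.09): print('knob',wm(ray('top',*T(421,247),z)))
im=cv2.imread('pics/t8_raw.png')
hsv=cv2.cvtColor(im,cv2.COLOR_BGR2HSV);m=cv2.inRange(hsv,(8,150,100),(18,255,255));m[:,:285]=0;m[:,340:]=0;m[:190]=0;m[250:]=0
ys,xs=np.where(m);h=cv2.convexHull(np.c_[xs,ys].astype(np.float32)).reshape(-1,2)
P=np.array([wm(ray('top',u,v,.06)) for u,v in h],np.float32);print('keeper top',cv2.minAreaRect(P))
a=im[190:250,270:330];cv2.imwrite('pics/kz.png',cv2.resize(a,None,fx=10,fy=10,interpolation=cv2.INTER_CUBIC))
go(2,-68,130,th)"
```

```text
t 11.23 mach [  2.5 135.1] z 146.0 yaw -0.220 F(mach) [0.4 0.1] 0.8 w 29.8 q [-0.65  0.67  0.33  1.65 -0.27  0.87 -0.43] tilt [ 0.005 -1.     0.003]
knob [  1.44613001 -21.58830216]
knob [  0.43192256 -21.99082961]
keeper top ((-21.422534942626953, -199.19970703125), (34.06786346435547, 47.881675720214844), 89.490478515625)
dx -1.0 dy 15.3 dz -203.2 yaw 0.002 n>= 4.885679938372708
```

View pics/kz.png

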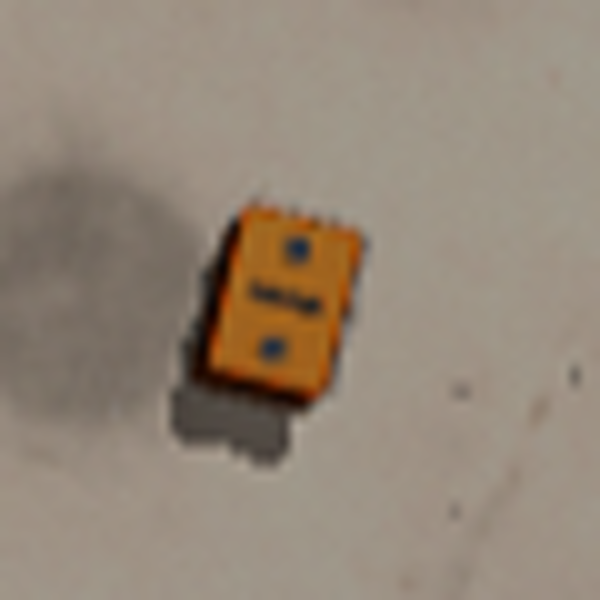

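The keeper on the bench measures (-21.4,-199.2) mm against TCP-based (-21.5,-199.9), so camera and robot agree to under 1 mm. Now to behind the knob, fingers shut.

```bash
python3 -m crank '[{"hand":1,"dx":0,"dy":0,"dz":-15,"yaw":0},{"hand":1,"dx":0,"dy":0,"dz":-45,"yaw":0},{"hand":1,"dx":0,"dy":5,"dz":-80,"yaw":0},{"hand":1,"dx":-1,"dy":10,"dz":-120,"yaw":0},{"hand":1,"dx":-1,"dy":15,"dz":-160,"yaw":0},{"hand":1,"dx":-1,"dy":15,"dz":-190,"yaw":0},{"hand":1,"dx":-1,"dy":15,"dz":-203,"yaw":0},{"hand":1,"dx":-1,"dy":30,"dz":-205,"yaw":0},{"hand":1,"dx":-1,"dy":50,"dz":-205,"yaw":0},{"hand":1,"dx":-1,"dy":65,"dz":-205,"yaw":0},{"hand":1,"dx":-1,"dy":65,"dz":-205,"yaw":0}]' 20 >/dev/null; python3 -c "
from h import *
st();go(1,-66,62,th)
snap('side','s9')
a=cv2.imread('pics/s9_raw.png')[110:210,195:305];cv2.imwrite('pics/s9z.png',cv2.resize(a,None,fx=6,fy=6,interpolation=cv2.INTER_CUBIC))"
```

```text
t 12.15 mach [ -1.1 -71. ] z 73.7 yaw -0.220 F(mach) [-0.8  0.3] -0.8 w 0.0 q [-0.33  0.66  0.28  1.91 -0.29  0.62 -0.08] tilt [-0.003 -1.    -0.001]
dx 2.2 dy 11.7 dz 5.0 yaw 0.002 n>= 0.3106194688221363
```

View pics/s9z.png

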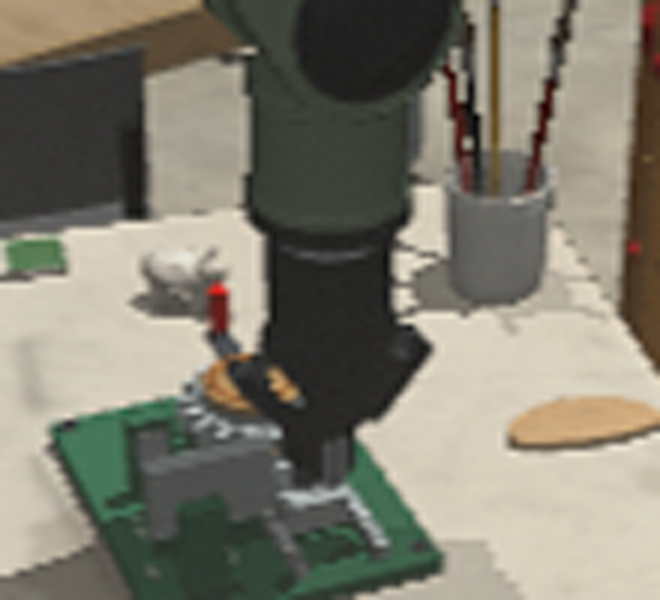

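The shut fingers are just behind the knob, clear above the slide's body (tips about (325,475)). I lower a bit and push.

```bash
python3 -m crank '[{"hand":1,"dx":2,"dy":8,"dz":0,"yaw":0},{"hand":1,"dx":2,"dy":11,"dz":8,"yaw":0},{"hand":1,"dx":2,"dy":11,"dz":15,"yaw":0},{"hand":1,"dx":2,"dy":11,"dz":20,"yaw":0},{"hand":1,"dx":2,"dy":11,"dz":22,"yaw":0},{"hand":1,"dx":2,"dy":11,"dz":23.5,"yaw":0},{"hand":1,"dx":2,"dy":11,"dz":25,"yaw":0}]' 20 >/dev/null; python3 -c "
from h import *
st()"
python3 -m crank '[{"hand":1,"dx":0,"dy":0,"dz":1,"yaw":0},{"hand":1,"dx":0,"dy":0,"dz":2,"yaw":0},{"hand":1,"dx":0,"dy":0,"dz":3,"yaw":0},{"hand":1,"dx":0,"dy":0,"dz":3,"yaw":0}]' 20 >/dev/null; python3 -c "
from h import *
st()"
```

```text
t 12.78 mach [  2.4 -45.5] z 65.1 yaw -0.220 F(mach) [ 0.  -1.6] 0.4 w 0.2 q [-0.36  0.68  0.28  1.89 -0.3   0.61 -0.12] tilt [ 0. -1. -0.]
t 13.12 mach [  2.4 -42.6] z 64.9 yaw -0.220 F(mach) [-0.  -0.7] 1.2 w -0.4 q [-0.37  0.68  0.28  1.89 -0.3   0.61 -0.12] tilt [ 0. -1. -0.]
```

```bash
for i in 1 2 ; do python3 -m crank '[{"hand":1,"dx":0,"dy":0,"dz":1,"yaw":0},{"hand":1,"dx":0,"dy":0,"dz":2,"yaw":0},{"hand":1,"dx":0,"dy":0,"dz":2,"yaw":0}]' 20 >/dev/null; python3 -c "
from h import *
st()";done
```

```text
t 13.37 mach [  2.3 -41.8] z 64.9 yaw -0.221 F(mach) [-0.3 -7.4] 3.7 w 0.1 q [-0.37  0.68  0.28  1.89 -0.3   0.61 -0.12] tilt [-0.    -1.    -0.001]
t 13.62 mach [  2.4 -41. ] z 64.9 yaw -0.222 F(mach) [ -0.3 -14.5] 6.2 w -0.1 q [-0.37  0.68  0.28  1.89 -0.3   0.61 -0.13] tilt [-0.    -1.    -0.003]
```

The force rose to 14.5 N with little travel, which suggests the hard stop. I back off, rise and check.

```bash
python3 -m crank '[{"hand":1,"dx":0,"dy":0,"dz":-10,"yaw":0},{"hand":0.9,"dx":0,"dy":-5,"dz":-25,"yaw":0},{"hand":0.8,"dx":0,"dy":-30,"dz":-50,"yaw":0},{"hand":0.5,"dx":0,"dy":-60,"dz":-80,"yaw":0},{"hand":0.2,"dx":-10,"dy":-70,"dz":-115,"yaw":0},{"hand":0.2,"dx":-18,"dy":-75,"dz":-145,"yaw":0},{"hand":0.2,"dx":-22,"dy":-75,"dz":-158,"yaw":0},{"hand":0.2,"dx":-22,"dy":-75,"dz":-158,"yaw":0}]' 20 >/dev/null; python3 -c "
from h import *
st();snap('top','t10');snap('side','s10')
for f,b in (('t10',(155,255,170,280)),('s10',(140,240,195,305))):
    a=cv2.imread('pics/'+f+'_raw.png')[b[0]:b[1],b[2]:b[3]];cv2.imwrite('pics/'+f+'z.png',cv2.resize(a,None,fx=6,fy=6,interpolation=cv2.INTER_CUBIC))"
```

```text
t 14.28 mach [ -20.1 -200.7] z 140.7 yaw -0.225 F(mach) [ 0.4 -0.8] 0.4 w 68.5 q [-0.14  0.5   0.32  1.97 -0.24  0.7   0.1 ] tilt [ 0.001 -1.    -0.   ]
```

View pics/t10z.png

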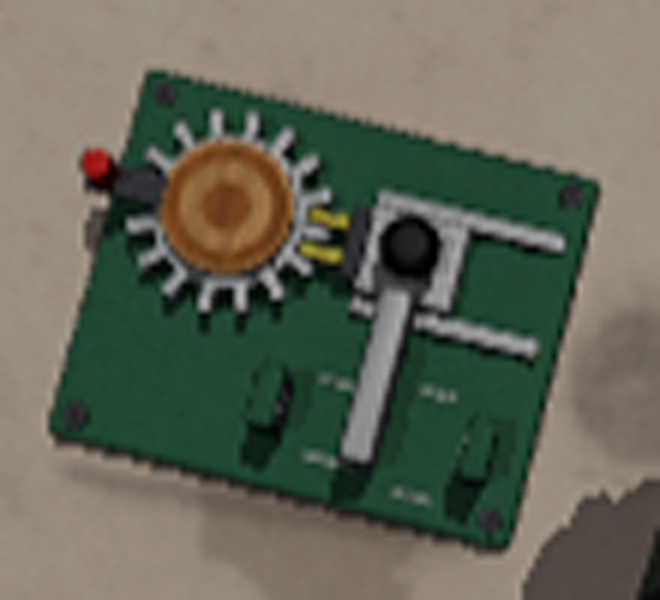

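View pics/s10z.png

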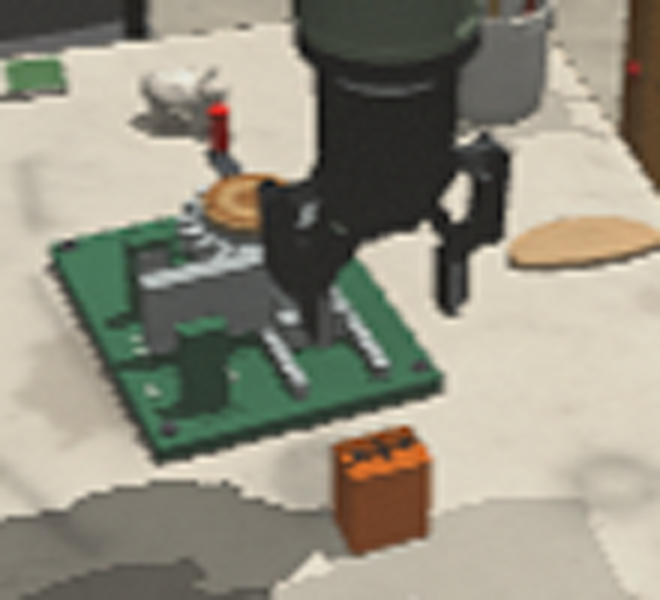

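```bash
python3 -c "
from h import *
T=lambda u,v:(170+u/6-.4,155+v/6-.4)
def kn(f):
    im=cv2.imread('pics/%s_raw.png'%f)[155:255,170:280]; g=cv2.resize(im,None,fx=6,fy=6,interpolation=cv2.INTER_CUBIC).max(2)
    m=(g<45).astype(np.uint8);m[:, :340]=0;m[:,500:]=0;m[:215]=0;m[290:]=0
    n,l,s,c=cv2.connectedComponentsWithStats(cv2.morphologyEx(m,cv2.MORPH_OPEN,np.ones((25,25))));
    k=1+np.argmax(s[1:,4]);print(f,c[k],wm(ray('top',*T(*c[k]),.085)),s[k,4])
for f in('t0','t4','t8','t10'):kn(f)
for p in [(342,457),(373,463),(382,290),(411,293)]:print('arm',wm(ray('top',*T(*p),.080)))
im=cv2.imread('pics/t10_raw.png')[155:255,170:280][60:92,40:100]
im=np.clip(im.astype(float)*2,0,255).astype(np.uint8)
cv2.imwrite('pics/post.png',cv2.resize(im,None,fx=13,fy=13,interpolation=cv2.INTER_CUBIC))"
```

```text
t0 [444.22050788 258.7785278 ] [ -1.59034484 -33.70531909] 3111
t4 [432.70477471 255.5070612 ] [ -1.41543877 -28.05923941] 2974
t8 [416.29533679 256.63656551] [ -3.84013387 -20.70024581] 2702
t10 [409.11990648 249.67067468] [ -1.456068   -16.59469482] 2994
arm [-103.46938095  -10.38182385]
arm [-102.63566034  -25.13539146]
arm [-22.54719847  -8.69541971]
arm [-20.56546645 -22.31718738]
```

View pics/post.png

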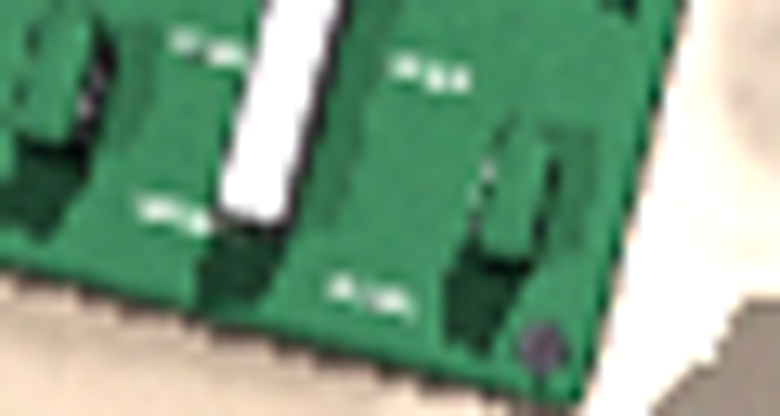

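```bash
python3 -c "
from h import *
for p in [(475,243),(530,262),(505,130),(557,135)]:print(wm(ray('top',210+p[0]/13-.46,215+p[1]/13-.46,.08)))
for p in [(12,140),(78,148)]:print('front',wm(ray('top',210+p[0]/13-.46,215+p[1]/13-.46,.08)))
st();go(-21.5,-199.9,24,th+.003)"
```

```text
[-96.78441639 -65.07699265]
[-97.84860292 -77.59311112]
[-71.50358468 -65.3299865 ]
[-69.79479136 -76.50914368]
front [-99.73049667  37.42264715]
front [-97.9117524   23.16618376]
t 14.38 mach [ -19.3 -197. ] z 140.0 yaw -0.221 F(mach) [0.3 0.3] -0.7 w 68.2 q [-0.15  0.51  0.32  1.97 -0.24  0.7   0.1 ] tilt [ 0.    -1.     0.001]
dx -2.2 dy 116.0 dz -3.0 yaw -0.002 n>= 2.7842424793390275
```

The knob travelled 17.1 mm from 0.001, so the slide is home. Bay edges measure y -65.2 and -25.1 (40 mm wide, as given), middle (-83.5,-45.1). Now I take the keeper by its other faces.

```bash
python3 -m crank '[{"hand":0.2,"dx":-2,"dy":10,"dz":-3,"yaw":-0.003},{"hand":0.2,"dx":-2,"dy":40,"dz":-3,"yaw":-0.003},{"hand":0.2,"dx":-2,"dy":70,"dz":-3,"yaw":-0.003},{"hand":0.2,"dx":-2,"dy":70,"dz":-3,"yaw":-0.003}]' 50 >/dev/null; python3 -c "
from h import *
st();go(-21.5,-199.9,25,th-.003);snap('side','s11')
a=cv2.imread('pics/s11_raw.png')[140:240,195:305];cv2.imwrite('pics/s11z.png',cv2.resize(a,None,fx=6,fy=6,interpolation=cv2.INTER_CUBIC))"
```

```text
t 14.72 mach [ -24.  -198.9] z 65.0 yaw -0.215 F(mach) [-1.7  0.1] -1.3 w 68.4 q [-0.09  0.63  0.26  2.01 -0.29  0.54  0.16] tilt [-0.007 -1.    -0.001]
dx 2.8 dy 40.0 dz -1.0 yaw 0.010 n>= 0.9622060554879593
```

View pics/s11z.png

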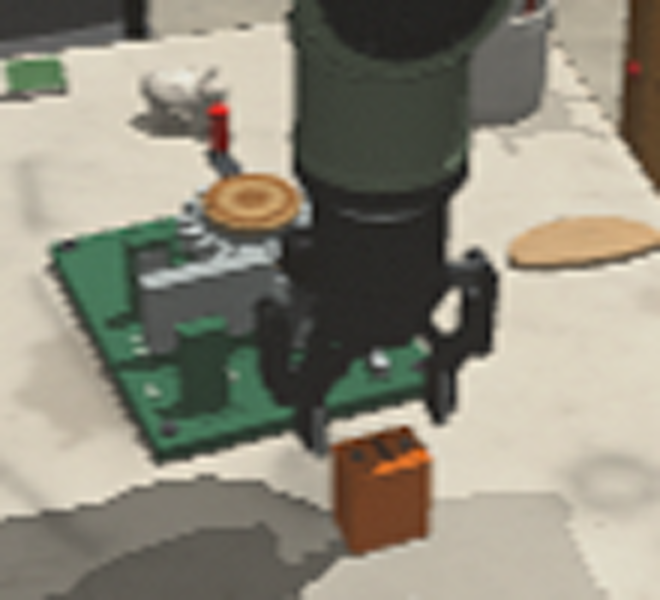

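The fingers stand either side of the keeper, just above its top. I go down slowly, settling first.

```bash
python3 -m crank '[{"hand":0.2,"dx":2,"dy":2,"dz":-1,"yaw":0},{"hand":0.2,"dx":2,"dy":12,"dz":-1,"yaw":0},{"hand":0.2,"dx":2,"dy":25,"dz":-1,"yaw":0},{"hand":0.2,"dx":2,"dy":35,"dz":-1,"yaw":0},{"hand":0.2,"dx":2,"dy":38,"dz":-1,"yaw":0},{"hand":0.2,"dx":2,"dy":38,"dz":-1,"yaw":0}]' 50 >/dev/null; python3 -c "
from h import *
st();go(-21.5,-199.9,25,th-.003)"
```

```text
t 15.27 mach [ -19.5 -200.7] z 31.5 yaw -0.217 F(mach) [-0.1 -0. ] -0.0 w 68.5 q [-0.06  0.69  0.22  2.01 -0.32  0.47  0.18] tilt [-0.001 -1.    -0.   ]
dx -2.0 dy 6.5 dz 0.8 yaw 0.008 n>= 0.16418068070392383
```

```bash
python3 -m crank '[{"hand":0.2,"dx":-2,"dy":3,"dz":0.8,"yaw":0.008},{"hand":0.2,"dx":-2,"dy":5.5,"dz":0.8,"yaw":0.008},{"hand":0.2,"dx":-2,"dy":5.5,"dz":0.8,"yaw":0.008}]' 50 >/dev/null; python3 -c "
from h import *
st();go(-21.5,-199.9,25,th-.003)"
```

```text
t 15.52 mach [ -21.4 -199.8] z 26.3 yaw -0.225 F(mach) [ 0.3 -0.2] 0.3 w 68.3 q [-0.06  0.7   0.22  2.02 -0.32  0.46  0.17] tilt [ 0. -1.  0.]
dx -0.1 dy 1.3 dz -0.1 yaw 0.000 n>= 0.03268838080536949
```

Very good alignment; I close.

```bash
python3 -m crank '[{"hand":0.7,"dx":0,"dy":0,"dz":0,"yaw":0},{"hand":0.7,"dx":0,"dy":0,"dz":0,"yaw":0},{"hand":0.7,"dx":0,"dy":0,"dz":0,"yaw":0},{"hand":0.7,"dx":0,"dy":0,"dz":0,"yaw":0},{"hand":0.7,"dx":0,"dy":0,"dz":0,"yaw":0}]' 50 >/dev/null; python3 -c "
from h import *
st()"
python3 -m crank '[{"hand":0.7,"dx":0,"dy":-5,"dz":0,"yaw":0},{"hand":0.7,"dx":0,"dy":-18,"dz":0,"yaw":0},{"hand":0.7,"dx":0,"dy":-40,"dz":0,"yaw":0},{"hand":0.7,"dx":0,"dy":-70,"dz":0,"yaw":0},{"hand":0.7,"dx":0,"dy":-95,"dz":0,"yaw":0},{"hand":0.7,"dx":0,"dy":-115,"dz":0,"yaw":0},{"hand":0.7,"dx":0,"dy":-120,"dz":0,"yaw":0}]' 50 >/dev/null; python3 -c "
from h import *
st();go(-83.5,-45.5,145,th)"
```

```text
t 15.93 mach [ -21.1 -199.8] z 26.8 yaw -0.225 F(mach) [-1.3  0.1] 6.2 w 49.5 q [-0.06  0.7   0.22  2.02 -0.32  0.46  0.17] tilt [ 0. -1.  0.]
t 16.52 mach [ -20.1 -199.9] z 149.6 yaw -0.225 F(mach) [ 0.8 -0.6] -0.6 w 49.4 q [-0.15  0.49  0.33  1.97 -0.24  0.72  0.1 ] tilt [ 0.004 -1.     0.001]
dx -63.8 dy 4.5 dz 154.2 yaw -0.003 n>= 4.0039380457215765
```

```bash
python3 -m crank '[{"hand":0.7,"dx":-3,"dy":0,"dz":8,"yaw":0},{"hand":0.7,"dx":-12,"dy":0,"dz":30,"yaw":0},{"hand":0.7,"dx":-24,"dy":0,"dz":60,"yaw":0},{"hand":0.7,"dx":-38,"dy":0,"dz":92,"yaw":0},{"hand":0.7,"dx":-52,"dy":0,"dz":122,"yaw":0},{"hand":0.7,"dx":-60,"dy":0,"dz":144,"yaw":-0.003},{"hand":0.7,"dx":-64,"dy":5,"dz":154,"yaw":-0.003},{"hand":0.7,"dx":-64,"dy":15,"dz":154,"yaw":-0.003},{"hand":0.7,"dx":-64,"dy":25,"dz":154,"yaw":-0.003},{"hand":0.7,"dx":-64,"dy":30,"dz":154,"yaw":-0.003},{"hand":0.7,"dx":-64,"dy":30,"dz":154,"yaw":-0.003},{"hand":0.7,"dx":-64,"dy":30,"dz":154,"yaw":-0.003}]' 50 >/dev/null; python3 -c "
from h import *
st();go(-83.5,-45.5,115,th)
snap('side','s12');snap('top','t12')
for f,b in (('t12',(155,255,170,280)),('s12',(130,230,195,305))):
    a=cv2.imread('pics/'+f+'_raw.png')[b[0]:b[1],b[2]:b[3]];cv2.imwrite('pics/'+f+'z.png',cv2.resize(a,None,fx=6,fy=6,interpolation=cv2.INTER_CUBIC))"
```

```text
t 17.52 mach [-84.8 -47. ] z 115.8 yaw -0.224 F(mach) [0.  0.2] -1.1 w 49.8 q [-0.47  0.5   0.31  2.08 -0.26  0.6  -0.21] tilt [-0.001 -1.    -0.001]
dx 1.3 dy 0.8 dz 1.5 yaw -0.002 n>= 0.05084905937870793
```

View pics/s12z.png

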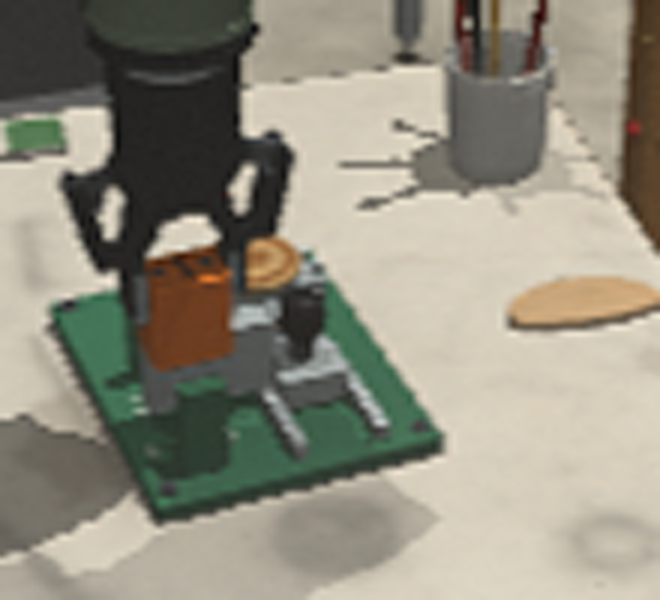

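View pics/t12z.png

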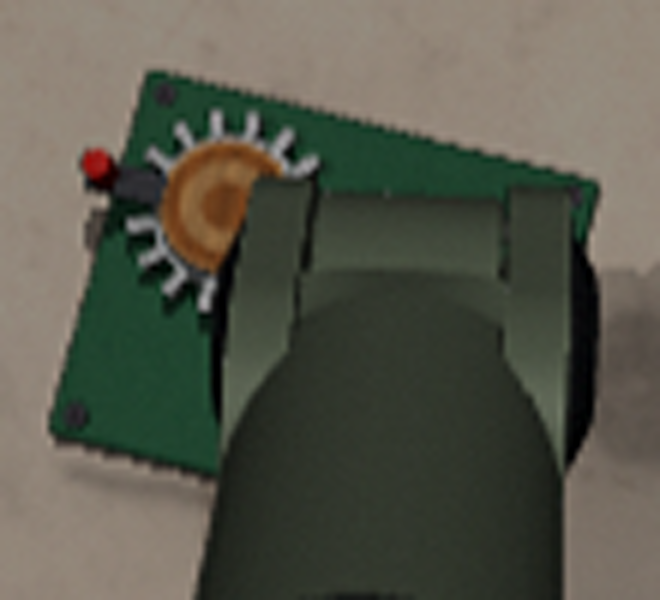

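The keeper hangs over the bay (side zoom (190,310)), bottom just above the post tops. I fine-tune the position before lowering.

```bash
python3 -m crank '[{"hand":0.7,"dx":1,"dy":0,"dz":1.3,"yaw":-0.002},{"hand":0.7,"dx":1,"dy":4,"dz":1.3,"yaw":-0.002},{"hand":0.7,"dx":1,"dy":4,"dz":1.3,"yaw":-0.002}]' 50 >/dev/null; python3 -c "
from h import *
st();go(-83.5,-45.5,98,th)"
```

```text
t 17.87 mach [-83.9 -44.3] z 112.0 yaw -0.220 F(mach) [ 0.3 -0.5] -1.9 w 49.6 q [-0.47  0.51  0.3   2.08 -0.26  0.59 -0.2 ] tilt [-0. -1.  0.]
dx 0.4 dy 14.0 dz -1.2 yaw 0.003 n>= 0.3375018843603384
```

```bash
python3 -m crank '[{"hand":0.7,"dx":0,"dy":0,"dz":-1.1,"yaw":0.002},{"hand":0.7,"dx":0,"dy":2,"dz":-1.1,"yaw":0.002},{"hand":0.7,"dx":0,"dy":2,"dz":-1.1,"yaw":0.002},{"hand":0.7,"dx":0,"dy":2,"dz":-1.1,"yaw":0.002}]' 50 >/dev/null; python3 -c "
from h import *
st();go(-83.5,-45.5,98,th)"
```

```text
t 18.20 mach [-84.  -45.5] z 110.3 yaw -0.222 F(mach) [ 0.2 -0. ] -2.0 w 49.1 q [-0.47  0.51  0.3   2.08 -0.26  0.59 -0.2 ] tilt [-0. -1. -0.]
dx 0.5 dy 12.3 dz 0.0 yaw 0.000 n>= 0.2949162524793423
```

Aligned. I lower into the bay mouth and watch the force.

```bash
python3 -m crank '[{"hand":0.7,"dx":0,"dy":3,"dz":0,"yaw":0},{"hand":0.7,"dx":0,"dy":6,"dz":0,"yaw":0},{"hand":0.7,"dx":0,"dy":9,"dz":0,"yaw":0},{"hand":0.7,"dx":0,"dy":12,"dz":0,"yaw":0},{"hand":0.7,"dx":0,"dy":12,"dz":0,"yaw":0}]' 50 >/dev/null; python3 -c "
from h import *
st()"
python3 -m crank '[{"hand":0.7,"dx":0,"dy":3,"dz":0,"yaw":0},{"hand":0.7,"dx":0,"dy":6,"dz":0,"yaw":0},{"hand":0.7,"dx":0,"dy":9,"dz":0,"yaw":0},{"hand":0.7,"dx":0,"dy":9,"dz":0,"yaw":0}]' 50 >/dev/null; python3 -c "
from h import *
st()
snap('side','s13')
a=cv2.imread('pics/s13_raw.png')[130:230,195:305];cv2.imwrite('pics/s13z.png',cv2.resize(a,None,fx=6,fy=6,interpolation=cv2.INTER_CUBIC))"
```

```text
t 18.62 mach [-84.2 -45.6] z 97.7 yaw -0.222 F(mach) [-0.3  0. ] -1.3 w 49.3 q [-0.46  0.53  0.29  2.09 -0.27  0.56 -0.19] tilt [-0.001 -1.    -0.   ]
t 18.95 mach [-84.1 -45.6] z 88.8 yaw -0.222 F(mach) [-0.  -0.6] -2.2 w 49.1 q [-0.45  0.55  0.28  2.09 -0.28  0.54 -0.19] tilt [-0.001 -1.    -0.   ]
```

View pics/s13z.png

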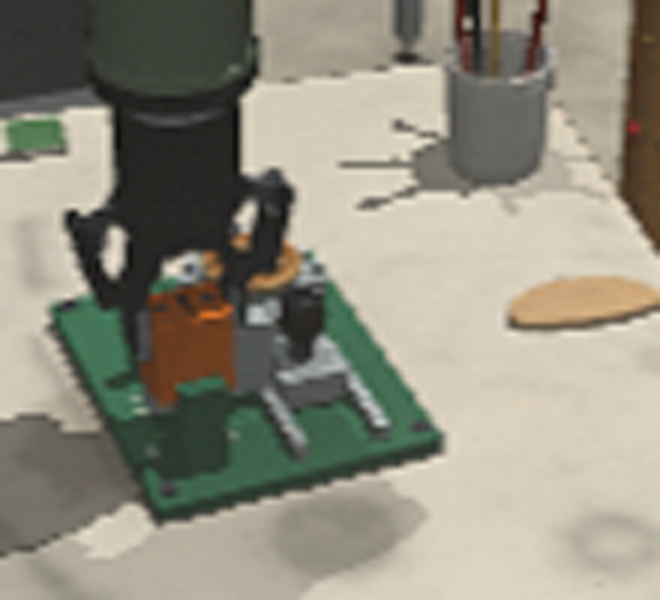

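The keeper is 18 mm into the bay between arm and rear post (post at (200,400) in front of it), with no side force. I continue down.

```bash
python3 -m crank '[{"hand":0.7,"dx":0,"dy":4,"dz":0,"yaw":0},{"hand":0.7,"dx":0,"dy":10,"dz":0,"yaw":0},{"hand":0.7,"dx":0,"dy":16,"dz":0,"yaw":0},{"hand":0.7,"dx":0,"dy":22,"dz":0,"yaw":0},{"hand":0.7,"dx":0,"dy":28,"dz":0,"yaw":0},{"hand":0.7,"dx":0,"dy":34,"dz":0,"yaw":0},{"hand":0.7,"dx":0,"dy":38,"dz":0,"yaw":0},{"hand":0.7,"dx":0,"dy":40,"dz":0,"yaw":0},{"hand":0.7,"dx":0,"dy":42,"dz":0,"yaw":0},{"hand":0.7,"dx":0,"dy":42,"dz":0,"yaw":0}]' 50 >/dev/null; python3 -c "
from h import *
st()"
```

```text
t 19.83 mach [-84.  -45.6] z 47.1 yaw -0.222 F(mach) [-0.2 -0. ] -0.8 w 49.3 q [-0.41  0.62  0.23  2.11 -0.32  0.44 -0.16] tilt [-0. -1. -0.]
```

```bash
python3 -m crank '[{"hand":0.7,"dx":0,"dy":1,"dz":0,"yaw":0},{"hand":0.7,"dx":0,"dy":2,"dz":0,"yaw":0},{"hand":0.7,"dx":0,"dy":3,"dz":0,"yaw":0},{"hand":0.7,"dx":0,"dy":3.5,"dz":0,"yaw":0},{"hand":0.7,"dx":0,"dy":3.5,"dz":0,"yaw":0}]' 50 >/dev/null; python3 -c "
from h import *
st()"
python3 -m crank '[{"hand":0.7,"dx":0,"dy":0.5,"dz":0,"yaw":0},{"hand":0.7,"dx":0,"dy":1,"dz":0,"yaw":0},{"hand":0.7,"dx":0,"dy":1,"dz":0,"yaw":0}]' 50 >/dev/null; python3 -c "
from h import *
st()"
```

```text
t 20.25 mach [-83.9 -45.5] z 43.8 yaw -0.222 F(mach) [ 0.2 -0.7] -1.8 w 49.3 q [-0.41  0.63  0.23  2.11 -0.32  0.44 -0.15] tilt [-0. -1. -0.]
t 20.50 mach [-83.9 -45.5] z 42.8 yaw -0.222 F(mach) [-0.   0.3] -1.7 w 49.1 q [-0.41  0.63  0.23  2.11 -0.32  0.43 -0.15] tilt [ 0. -1. -0.]
```

```bash
python3 -m crank '[{"hand":0.7,"dx":0,"dy":0.4,"dz":0,"yaw":0},{"hand":0.7,"dx":0,"dy":0.8,"dz":0,"yaw":0},{"hand":0.7,"dx":0,"dy":0.8,"dz":0,"yaw":0}]' 50 >/dev/null; python3 -c "
from h import *
st()"
```

```text
t 20.75 mach [-83.9 -45.5] z 42.7 yaw -0.222 F(mach) [-5.5 -1.9] 22.1 w 49.2 q [-0.41  0.63  0.22  2.11 -0.32  0.43 -0.15] tilt [ 0. -1.  0.]
```

Standing on the plate. I relieve the pressure, open moderately and rise.

```bash
python3 -m crank '[{"hand":0.7,"dx":0,"dy":-0.6,"dz":0,"yaw":0},{"hand":0.7,"dx":0,"dy":-0.6,"dz":0,"yaw":0},{"hand":0.3,"dx":0,"dy":-0.6,"dz":0,"yaw":0},{"hand":0.3,"dx":0,"dy":-0.6,"dz":0,"yaw":0},{"hand":0.3,"dx":0,"dy":-0.6,"dz":0,"yaw":0},{"hand":0.3,"dx":0,"dy":-6,"dz":0,"yaw":0},{"hand":0.3,"dx":0,"dy":-25,"dz":0,"yaw":0},{"hand":0.3,"dx":0,"dy":-55,"dz":0,"yaw":0},{"hand":0.3,"dx":0,"dy":-90,"dz":0,"yaw":0},{"hand":0.3,"dx":0,"dy":-110,"dz":-20,"yaw":0},{"hand":0.3,"dx":0,"dy":-110,"dz":-60,"yaw":0},{"hand":0.3,"dx":0,"dy":-110,"dz":-100,"yaw":0}]' 50 >/dev/null
python3 -m crank '[{"hand":0.3,"dx":0,"dy":0,"dz":-40,"yaw":0},{"hand":0.3,"dx":0,"dy":0,"dz":-75,"yaw":0},{"hand":0.3,"dx":0,"dy":0,"dz":-90,"yaw":0},{"hand":0.3,"dx":0,"dy":0,"dz":-90,"yaw":0},{"hand":0.3,"dx":0,"dy":0,"dz":-90,"yaw":0}]' >/dev/null; python3 -c "
from h import *
st();snap('side','s14');im=snap('top','t14')
for f,b in (('t14',(155,255,170,280)),('s14',(140,240,195,305))):
    a=cv2.imread('pics/'+f+'_raw.png')[b[0]:b[1],b[2]:b[3]];cv2.imwrite('pics/'+f+'z.png',cv2.resize(a,None,fx=6,fy=6,interpolation=cv2.INTER_CUBIC))"
```

```text
t 22.17 mach [ -83.9 -236.2] z 152.4 yaw -0.224 F(mach) [0.6 0.9] -0.1 w 59.4 q [-0.12  0.4   0.36  2.12 -0.23  0.66  0.17] tilt [ 0. -1.  0.]
```

View pics/t14z.png

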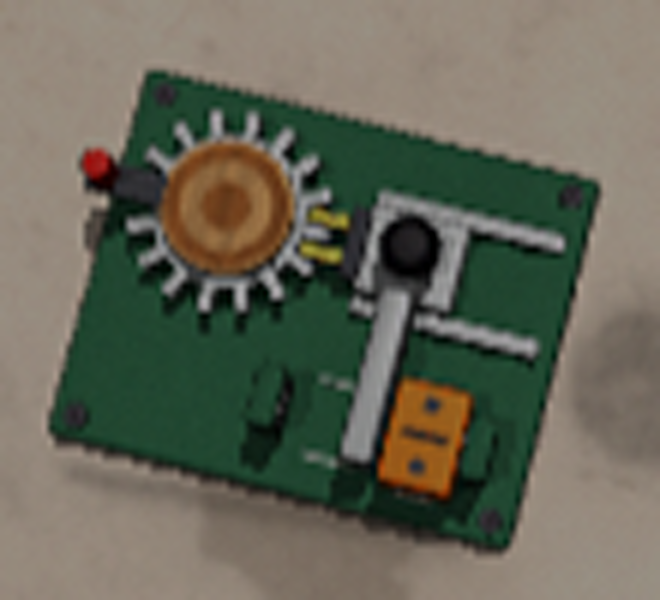

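View pics/s14z.png

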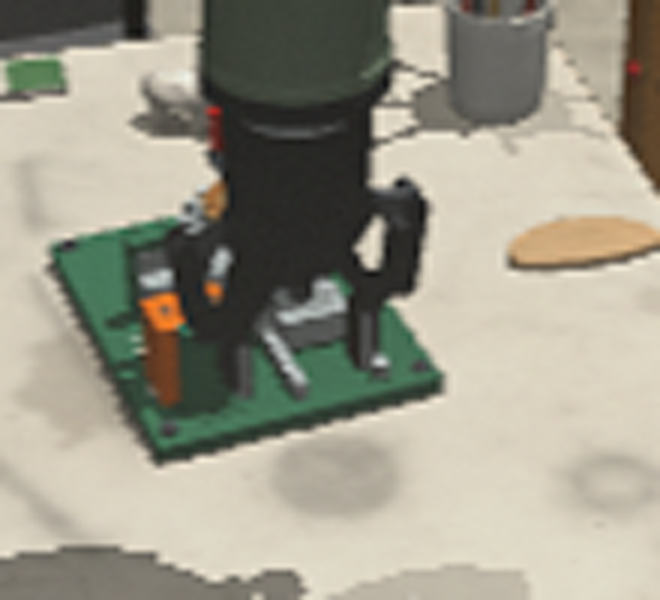

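View pics/t14.png

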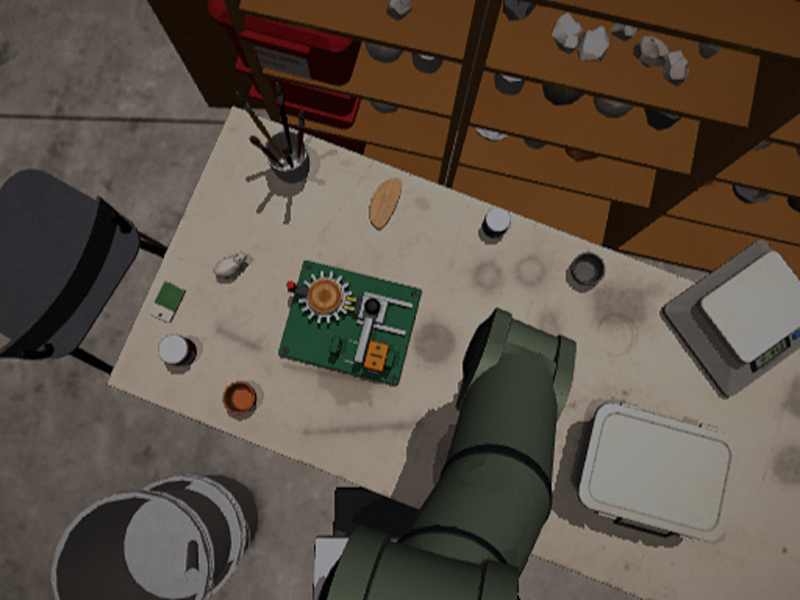

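The keeper stands in the bay (top zoom (427,438)) between arm and rear post. The knob is still home at (409,247), and the bystanders are unmoved. One numeric check, then I hand in.

```bash
python3 -c "
from h import *
T=lambda u,v:(170+u/6-.4,155+v/6-.4)
P=np.array([wm(ray('top',*T(*p),.076)) for p in [(402,379),(472,394),(449,497),(379,484)]]);print(P.round(1),P.mean(0)-[-83.5,-45.1])
for f in('t10','t14'):
    im=cv2.imread('pics/%s_raw.png'%f)[155:255,170:280]; g=cv2.resize(im,None,fx=6,fy=6,interpolation=cv2.INTER_CUBIC).max(2)
    m=(g<45).astype(np.uint8);m[:, :340]=0;m[:,500:]=0;m[:215]=0;m[290:]=0
    n,l,s,c=cv2.connectedComponentsWithStats(cv2.morphologyEx(m,cv2.MORPH_OPEN,np.ones((25,25))));k=1+np.argmax(s[1:,4]);print(f,wm(ray('top',*T(*c[k]),.085)))
st()
bot.job_done()"
```

```text
[[ -60.7  -28.2]
 [ -59.5  -61.9]
 [-109.1  -63.4]
 [-111.2  -30.1]] [-1.62520189 -0.8130482 ]
t10 [ -1.456068   -16.59469482]
t14 [ -1.4909788  -16.59291279]
t 22.27 mach [ -83.8 -234.7] z 152.2 yaw -0.221 F(mach) [-0.4 -0.2] -0.1 w 59.7 q [-0.12  0.4   0.36  2.12 -0.23  0.66  0.16] tilt [ 0. -1.  0.]
the job is handed in; nothing more can be done
```

The job is done and handed in at about 22 s of the 72 s allowed. No verdict is reported, so what follows rests on my own checks.

- **Keeper out:** I lifted it out by its 36 mm faces and stood it upright on the bench, turned a quarter.
- **Wheel and slide:** I rocked the wheel by its peg until the slide dropped in, then pushed the knob to the stop. The force there was 14.5 N.
- **Lock:** I took the keeper by its 50 mm faces and stood it in the bay.

**Last checks**
- The knob had moved 17.1 mm from its start in the camera view. That fits fully home, and it did not change when the keeper went in.
- The keeper stands about 1.6 mm (x) and 0.8 mm (y) from the bay's middle.
- In the last top view the jars, pots and clay animal look unmoved, by eye only.
- The gripper is clear of everything.

No check failed. Camera and robot positions agreed to about 1 to 1.5 mm. I judged the keeper's uprightness from the pictures and from its even landing on the plate, not by a measured angle.

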